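Set up the decorating wheel for a round of varnishing

TASK

Get the decorating wheel ready for varnishing: first bring its speed lever right back to the stop, then fit the loose turntable fully home on the wheel's square spindle and stand every figurine from the wooden board upright on it, none of them touching another. With everything aboard, and only then, set the lever level with the yellow pointer on its dial. Leave the ink jar, the brush pot and the varnish can where they are; if a figurine gets knocked aside, put it right.

Things in the scene. Friction and masses are not known exactly. Their poses are not given: they have to be found in the camera images.
- machine: Motorised decorating wheel, unplugged and too heavy to move: grey housing 210 x 210 mm, top at 58 mm, with a smaller control pod (150 mm along x, top at 50 mm) projecting from its -y side to y = -240 mm. Origin on the spindle axis at table level, z up.
- spindle_seat (a point): Centre of the flat steel shoulder (96 mm across, 70 mm above the table) on which the turntable's hub rests. On it stands the square spindle: 22 x 22 mm for 14 mm, then a 19 x 19 mm lead-in for 6 mm; its sides lie along this frame's x and y. The gear motor holds its angle; it turns only with more than 1 N m.
- turntable: Loose aluminium tray, 0.65 kg, lying on its hub on the table. Origin: centre of the hub's underside. Hub 80 x 80 x 24 mm with a 25 mm square bore right through it (3 mm chamfer), sides along x and y. Tray: 230 mm diameter, floor at z = 30 mm, rim 4 mm thick up to z = 37 mm. Fully home its origin coincides with spindle_seat, in any of four quarter turns.
- turntable_grip (a point): Middle of the turntable's black bar grip, 47 mm above its origin: 44 mm along x, 16 mm along y, standing on the middle of the tray floor from z = 30 to 64 mm, to lift it by from above.
- speed_lever (a joint): Speed lever on the pod, swinging level about a vertical axis. 0 = against the stop (red tick, pointing to the machine's -x); grows counter-clockwise seen from above up to 1.75 rad; one dial tick every 0.262 rad. Stays where it is left (about 1.3 N at the knob moves it).
- lever_knob (a point): Middle of the grip of the lever's upright red knob (24 mm diameter, 40 mm tall, from 22 mm below to 18 mm above this point, which is 84 mm over the table), 95 mm from the pivot. x points along the lever away from the pivot, z up.
- lever_pivot (a point): The lever's pivot, on the vertical axis of its hinge, at the level of the lever's underside (58 mm above the table). x as lever_knob.
- marker (a joint): Angle of the yellow set-pointer on the dial, on the same axis and scale as speed_lever: the lever is level with it when the two values are equal. It cannot be moved by touch.
- marker_tip (a point): On the yellow pointer, 82 mm from the pivot axis, on the dial under the lever. x points outward along the pointer.
- board: Thin plywood ware board 260 (x) x 250 x 4 mm, fixed to the table; origin: centre of its underside.
- owl: Blue and white ceramic owl, 90 mm tall, about 150 g: foot 60 mm diameter and 10 mm high, above it a round 44 mm diameter body up to 65 mm, to be held anywhere round it. All the figurines that are present stand on the board at the start; its origin is the centre of its underside, z up. None at the start if absent.
- rabbit: Blue and white ceramic rabbit, 91 mm tall, about 150 g: foot 60 mm diameter and 10 mm high, then a round 44 mm diameter body up to 65 mm; small paws and tail below 26 mm stick out along x. Origin: centre of its underside, z up. None at the start if absent.
- vase: Blue and white ceramic vase, 88 mm tall, about 150 g: foot 60 mm diameter and 10 mm high, then a round 44 mm diameter body up to 60 mm, neck above. Origin: centre of its underside, z up. None at the start if absent.
- van: Blue and white ceramic camper van, about 180 g: 80 mm long (x), 52 mm wide (y), 62 mm tall, flat parallel sides from 6 to 58 mm height (the cabin, above 34 mm, runs from x = -25 to 37 mm). Origin: centre of its underside, z up. None at the start if absent.
- ink_jar: Bystander: amber ink jar with black cap, 54 mm diameter, 75 mm tall. Leave it alone.
- brush_pot: Bystander: blue pot of brushes, 72 mm diameter, brushes up to 205 mm. Leave it alone.
- varnish_can: Bystander: spray can, 58 mm diameter, 150 mm tall. Leave it alone.
Not all that is in view belongs to the job. What is shaped like the van but purple or turquoise is not meant.

How it is judged:
On the way, in this order (a step that is already met when the one before it is completed fails the run):
1. the speed lever is back at its stop (within 0.06 rad) (value of joint speed_lever below 0.06 rad), for 0.2 s.
2. the turntable is fully home on the square spindle, the lever still at the stop (z of turntable in the frame of spindle_seat below 0.004 m and horizontal distance between turntable and spindle_seat below 0.005 m and angle between turntable's own z axis and vertical below 0.04 rad and value of joint speed_lever below 0.06 rad), for 0.3 s.
3. every figurine stands upright on the seated turntable, the lever still at the stop (all of step 2 and horizontal distance between each of owl, rabbit, vase, van and turntable below 0.1 m and z of owl in the frame of turntable between 0.026 and 0.036 m and angle between each of owl, rabbit, vase, van's own z axis and vertical below 0.12 rad and z of rabbit in the frame of turntable between 0.026 and 0.036 m and z of vase in the frame of turntable between 0.026 and 0.036 m and z of van in the frame of turntable between 0.026 and 0.036 m), for 0.2 s.
4. the lever is level with the yellow pointer (within 0.08 rad) (angle between the x axis of lever_knob and the x axis of marker_tip, either way round below 0.08 rad), for 0.2 s.
At the end, for the whole second after the job is handed in: Turntable fully home on the spindle (4 mm in height, 5 mm sideways, level); every figurine present upright (0.12 rad) and still on its floor, centre within 100 mm of the turntable's, none touching another; speed lever within 0.08 rad of the yellow pointer (z of turntable in the frame of spindle_seat below 0.004 m and horizontal distance between turntable and spindle_seat below 0.005 m and angle between turntable's own z axis and vertical below 0.04 rad and angle between the x axis of lever_knob and the x axis of marker_tip, either way round below 0.08 rad and horizontal distance between each of owl, rabbit, vase, van and turntable below 0.1 m and z of owl in the frame of turntable between 0.026 and 0.036 m and angle between each of owl, rabbit, vase, van's own z axis and vertical below 0.12 rad and z of rabbit in the frame of turntable between 0.026 and 0.036 m and z of vase in the frame of turntable between 0.026 and 0.036 m and z of van in the frame of turntable between 0.026 and 0.036 m and contact force between owl and rabbit below 0.02 N and contact force between each of owl, rabbit and vase below 0.02 N and contact force between each of owl, rabbit, vase and van below 0.02 N and linear speed of each of owl, rabbit, vase, van, turntable below 0.02 m/s).
It fails at once if the ink jar is moved more than 30 mm (distance of ink_jar from where it was at the start of the episode above 0.03 m).
It fails at once if the brush pot is moved more than 30 mm (distance of brush_pot from where it was at the start of the episode above 0.03 m).
It fails at once if the varnish can is moved more than 30 mm (distance of varnish_can from where it was at the start of the episode above 0.03 m).
Of owl, rabbit, vase, van only 3 to 4 are there at a start; the rules pass over those that are not, and their reading is None.
At some moment in a run one of owl, rabbit, vase, van may be knocked a few centimetres aside while the robot is not near it.
It also fails if it takes over 210 s, if anything falls off the work surface, if the arm or the gripper's body presses on something with over 40 N, if the wrist force passes 120 N, or if a joint passes its speed limit or range.

ROBOT

A 7-joint arm with a two-finger parallel gripper is mounted at the origin on the work surface. World frame = base frame: x ahead of the robot, y to its left, z up, the work surface at z = 0. Lengths are in m, angles in rad, forces in N, time in s.
With the tool pointing down it reaches from about 0.4 to 0.85 m from the base axis. Payload 4.5 kg.
Tool frame: the origin (TCP) lies between the finger pads; the fingertips stand r.tip_reach ahead of it and the grasp point (between the pads) lies 3 mm ahead of it (r.tip_reach is the distance from the TCP to the fingertips, in m); z points along the fingers, y is the line along which they close (so a half turn about z gives the same grasp; the last joint's range is limited). The gripper opens to 88 mm and grips with 3 to 60 N. Pads are 18 mm wide; open, the fingers measure 123 mm over their backs; the gripper's body (75 mm by 187 mm) begins 45 mm behind the grasp point.
Start: joints at [-1.082, 0.689, -0.195, 1.565, 0.157, 0.902, -0.215], TCP at [0.275, 0.561, 0.261] pointing down, gripper open.
Joint ranges: [-3.01, 3.01], [-0.46, 2.08], [-1.47, 1.51], [0.13, 2.56], [-1, 4.14], [0.04, 2.09], [-2.66, 2.66]. Speed limits (rad/s): [2.57, 2.57, 3.14, 3.14, 3.14, 3.14, 3.14].

INTERFACE

Orientations are given as a unit quaternion [x, y, z, w].
In Python, from plant import r gives the robot as it stands.
- The arm moves only by the tool step_arm, never from a script. Its argument "motion" is a list of rows, each an object with "dp": the shift along the tool's x, y, z in mm, a list of three; "twist": the turn, a rotation vector about the tool's x, y, z in rad, a list of three; "hand": the opening, from -1 (shut) to 1 (fully open). In form: [{"dp": [dx, dy, dz], "twist": [rx, ry, rz], "hand": hand}, ...]. A call has 1 to 5 rows; each row is the pose to reach, as a shift and turn from the pose commanded when the call began, along the tool's axes at that moment; what a row does not reach only later rows make up. A row lasts 1/8 s, in which the tool goes at most 62.5 mm and 10.7 degrees, less where a joint would pass 70% of its speed; a pose out of reach is approached as far as the arm can. A call with a gripper value outside its range is refused whole. The fingers move at their own pace and stop on an object; "force" is the grip in N (left out, the last holds). Time passes only in rows, so rows that repeat a pose let the fingers close. It gives the time, the measured TCP pose, the force, the opening and the grip force at its end, in the units of the state.
- r.get_state(): the state, without advancing time (a new reading comes with each control period).
- r.snapshot(name): name is "scene" or "side" or "wrist"; returns a dict with "pixels" (420x560x3 uint8, red, green, blue), "depth" (420x560 float32, m along the optical axis (not along the pixel's ray), 0 where there is no reading), "fx", "fy", "cx", "cy" (pixels), "xyz" and "orientation" of the camera in the world; the wrist camera has in their place "mount" (4x4, takes a point from camera to tool coordinates, whose origin is the TCP and whose axes are the flange's). Camera axes: x right, y down, z forward; pixel columns grow to the right and rows downward; lengths in m; the calibration is good to about 2 mm. A picture is of the moment at which its call begins: read the wrist's pose just before it.
- r.finish_job(): hands the job in; it is judged then, once.
Trained networks look in the newest picture that a camera, given by its name, has taken for a name from the list of things; names that differ only in an ending like _2 or _b are one class to them, and where a whole thing is asked for, a point or a joint stands for the part that bears it (a point fixed in the world has none). Each returns a list of dicts, best first, with "score" (0 to 1); they miss things now and then, are a little off and sometimes report something else, mostly with a low value. They report only what shows in the picture. A call takes as long as a camera call. They do not tell look-alikes from the thing itself.
- r.search_frame(camera, thing): "at" ([x, y, z] in m, in the coordinates of the camera as it stood for that picture, good to about 4 mm: the middle of the surface that is visible of it).
The state is a dict: "clock": time; "q": joint angles; "qd": joint speeds; "joint_torque": joint torques, N m; "tool_pos": TCP position; "eef_rot": TCP orientation; "contact_force": force on the tool from outside, world axes, zero at the start; "moment": the same for the moment, N m; "opening": opening from 0.0 (shut) to 1.0 (fully open); "finger_force": force on a finger pad.
Only numpy, scipy, OpenCV 4.12 (cv2) and the standard library are available. Lean on these libraries where they do the work, as an engineer would, in place of code of your own. Each camera call takes 0.05 s, during which the arm holds its last target. There are 200 camera calls.

## Working session

There is one attempt and no reset: what is moved stays moved. The work goes in short steps, Python scripts to look and compute and a tool call to move; the robot and the scene stay as the last step left them, time stands still between calls to the robot, and variables do not carry over. Pictures are saved under pics/ and viewed, at most 14 in all, crops included, and the job is handed in when it is done.

Besides the shell and the picture viewer there is one more tool, called after "Emit:" in YAML: its name, and indented under it one key for each argument. step_arm: Moves the arm, as the interface text tells. Its arguments: {"type":"object","properties":{"motion":{"type":"array"},"force":{"type":"number"}},"required":["motion"]}

```bash
mkdir -p pics; ls; cat > h.py <<'E'
import numpy as np, cv2
from scipy.spatial.transform import Rotation as R
from plant import r
def snap(name):
    st=r.get_state(); s=r.snapshot(name)
    if 'mount' in s:
        T=np.eye(4);T[:3,:3]=R.from_quat(st['eef_rot']).as_matrix();T[:3,3]=st['tool_pos']
        s['T']=T@np.array(s['mount'])
    else:
        T=np.eye(4);o=np.array(s['orientation'])
        T[:3,:3]=o if o.shape==(3,3) else R.from_quat(o).as_matrix();T[:3,3]=s['xyz'];s['T']=T
    return s
def save(s,fn): cv2.imwrite('pics/'+fn,s['pixels'][:,:,::-1])
def w(s,p): return s['T'][:3,:3]@np.array(p)+s['T'][:3,3]
def cloud(s):
    d=s['depth'];v,u=np.mgrid[:d.shape[0],:d.shape[1]]
    P=np.stack([(u-s['cx'])/s['fx']*d,(v-s['cy'])/s['fy']*d,d],-1)
    W=P@s['T'][:3,:3].T+s['T'][:3,3]; W[d==0]=np.nan; return W
def proj(s,p):
    c=s['T'][:3,:3].T@(np.array(p)-s['T'][:3,3]); return c[0]/c[2]*s['fx']+s['cx'],c[1]/c[2]*s['fy']+s['cy']
E
cat > a.py <<'E'
from h import *
st=r.get_state();print(st,r.tip_reach)
for c in ['scene','side']:
    s=snap(c);save(s,c+'0.png');print(c,s['T'].round(3).tolist())
    np.savez(c+'0.npz',W=cloud(s),px=s['pixels'])
    for t in ['machine','turntable','turntable_grip','lever_knob','lever_pivot','marker_tip','spindle_seat','board','owl','rabbit','vase','van','ink_jar','brush_pot','varnish_can']:
        try: print(t,[(round(d['score'],2),w(s,d['at']).round(3).tolist()) for d in r.search_frame(c,t)][:3])
        except Exception as e: print(t,e)
E
python3 a.py
```

```text
pics
{'clock': 0.0, 'q': array([-1.08219614,  0.68997497, -0.19450486,  1.56632749,  0.15728546,
        0.90248739, -0.21508659]), 'qd': array([-0.00023631,  0.0015915 , -0.00140588,  0.00151645, -0.00040229,
        0.00077407,  0.00185479]), 'joint_torque': array([ 4.81215156e-04, -5.27558863e+01, -1.26635112e+00, -1.53428596e+01,
       -5.25837159e-02,  6.71076647e-03,  1.70636367e-04]), 'tool_pos': array([0.27433863, 0.5609242 , 0.25991979]), 'eef_rot': array([ 2.25406391e-01,  9.74264410e-01, -8.92674615e-04, -1.42636334e-04]), 'contact_force': array([-0.11010381,  0.3314432 , -0.06376522]), 'moment': array([-0.03632827, -0.0443395 , -0.06726345]), 'finger_force': 0.0, 'opening': 1.0017914495330313} 0.022
scene [[-0.228, 0.664, -0.713, 1.778], [0.974, 0.162, -0.16, 0.421], [0.009, -0.73, -0.683, 1.276], [0.0, 0.0, 0.0, 1.0]]
machine [(0.91, [0.616, -0.043, 0.055])]
turntable [(0.95, [0.513, -0.43, 0.03]), (0.56, [0.793, -0.105, 0.104]), (0.26, [0.443, 0.275, 0.051])]
turntable_grip [(0.79, [0.513, -0.43, 0.033])]
lever_knob [(0.69, [0.56, -0.257, 0.064])]
lever_pivot [(0.73, [
[... 810 characters left out ...]
ntable [(0.65, [0.5, -0.439, 0.028])]
turntable_grip [(0.69, [0.499, -0.439, 0.031])]
lever_knob [(0.42, [0.564, -0.246, 0.066])]
lever_pivot [(0.47, [0.567, -0.25, 0.064]), (0.29, [0.585, -0.008, 0.066])]
marker_tip []
spindle_seat [(0.94, [0.585, -0.007, 0.066])]
board [(0.67, [0.478, 0.292, 0.007])]
owl [(0.71, [0.422, 0.252, 0.051]), (0.57, [0.39, 0.052, 0.06])]
rabbit []
vase [(0.79, [0.506, 0.377, 0.047]), (0.42, [0.564, -0.242, 0.063]), (0.4, [0.718, 0.242, 0.101])]
van [(0.82, [0.232, 0.296, 0.057]), (0.7, [0.383, 0.538, 0.052]), (0.7, [0.385, 0.708, 0.042])]
ink_jar [(0.73, [0.393, 0.053, 0.055])]
brush_pot [(0.61, [0.719, 0.242, 0.102])]
varnish_can [(0.89, [0.757, -0.128, 0.113])]
```

View images.

View pics/scene0.png

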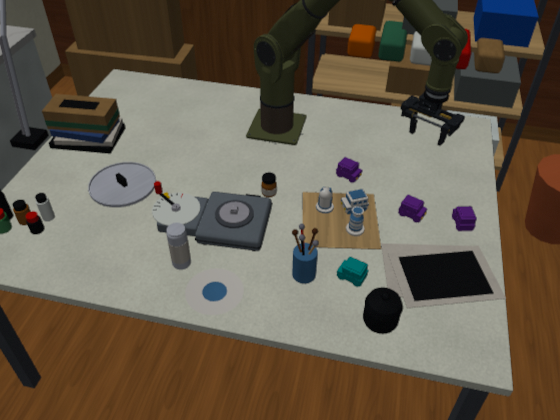

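View pics/side0.png

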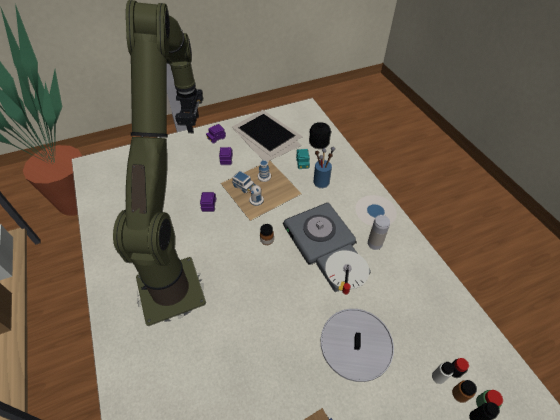

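```bash
cat > b.py <<'E'
from h import *
for c in ['scene','side']:
    z=np.load(c+'0.npz');W=z['W'];px=z['px'];hsv=cv2.cvtColor(px,cv2.COLOR_RGB2HSV)
    def reg(x0,x1,y0,y1,z0,z1): return (W[...,0]>x0)&(W[...,0]<x1)&(W[...,1]>y0)&(W[...,1]<y1)&(W[...,2]>z0)&(W[...,2]<z1)
    def rep(n,m):
        if m.sum()<3: print(c,n,m.sum());return
        P=W[m];print(c,n,m.sum(),P.mean(0).round(4),'min',P.min(0).round(3),'max',P.max(0).round(3))
    pod=reg(.4,.75,-.4,-.05,.03,.13)
    red=((hsv[...,0]<8)|(hsv[...,0]>172))&(hsv[...,1]>150)&(hsv[...,2]>70)
    rep('redknob',pod&red&(W[...,2]>.066)); 
    yel=(abs(hsv[...,0].astype(int)-27)<6)&(hsv[...,1]>130)&(hsv[...,2]>100); rep('yellow',pod&yel)
    m=reg(.45,.75,-.13,.15,.052,.063); rep('housing',m)
    print(cv2.minAreaRect((W[m][:,:2]*1000).astype(np.float32)))
    m=reg(.45,.75,-.15,.15,.067,.074);rep('shoulder',m);print(cv2.minEnclosingCircle((W[m][:,:2]*1000).astype(np.float32)))
    m=reg(.3,.75,-.62,-.28,.026,.042);rep('tray',m);print(cv2.minEnclosingCircle((W[m][:,:2]*1000).astype(np.float32)))
    g=reg(.4,.62,-.55,-.33,.057,.075);rep('grip',g);print(cv2.minAreaRect((W[g][:,:2]*1000).astype(np.float32)))
    m=reg(.3,.7,.1,.5,.012,.2);rep('figs',m)
    m=reg(.3,.7,.1,.5,.056,.066);rep('van?',m)
A=[]
for c,(u,v,k) in {'scene':(145,175,130),'side':(280,195,130)}.items():
    px=np.load(c+'0.npz')['px'][v:v+100,u:u+k,::-1];A.append(cv2.resize(px,None,fx=5.5,fy=5.5,interpolation=2))
cv2.imwrite('pics/crop1.png',cv2.resize(np.hstack(A)[:, :],(1430,550))[:, :] if 0 else np.vstack([cv2.resize(a,(390,300),interpolation=3) for a in A]))
E
python3 b.py
```

```text
scene redknob 59 [ 0.5549 -0.2731  0.0926] min [ 0.538 -0.284  0.07 ] max [ 0.566 -0.263  0.108]
scene yellow 16 [ 0.5474 -0.2484  0.055 ] min [ 0.535 -0.259  0.052] max [ 0.557 -0.236  0.06 ]
scene housing 2068 [0.6007 0.001  0.0576] min [ 0.476 -0.13   0.052] max [0.701 0.11  0.063]
((588.677490234375, -12.65277099609375), (216.1565399169922, 239.27670288085938), 3.603529214859009)
scene shoulder 412 [5.926e-01 3.000e-04 7.000e-02] min [ 0.529 -0.096  0.067] max [0.65  0.06  0.074]
((588.761962890625, -17.629047393798828), 79.3172607421875)
scene tray 2227 [ 0.5092 -0.4395  0.0316] min [ 0.301 -0.62   0.026] max [ 0.749 -0.317  0.042]
((525.7846069335938, -545.4420166015625), 229.31285095214844)
scene grip 48 [ 0.5099 -0.4294  0.0642] min [ 0.487 -0.452  0.057] max [ 0.528 -0.411  0.072]
((508.93084716796875, -430.6830139160156), (51.64790725708008, 18.48566246032715), 56.0118408203125)
scene figs 1442 [0.4956 0.3173 0.0511] min [0.368 0.1   0.012] max [0.7   0.446 0.17 ]
scene van? 317 [0.5033 0.3468 0.061 ] min [0.368 0.1   0.056] max [0.7   0.44  0.066]
side redknob 53 [ 0.543  
[... 338 characters left out ...]
9375), 4.409948348999023)
side shoulder 350 [ 0.5866 -0.0051  0.0697] min [ 0.524 -0.132  0.067] max [0.75  0.059 0.074]
((644.2836303710938, -47.07426834106445), 135.619140625)
side tray 3759 [ 0.5024 -0.4375  0.0301] min [ 0.323 -0.619  0.026] max [ 0.743 -0.317  0.042]
((535.0036010742188, -531.0460815429688), 218.86204528808594)
side grip 73 [ 0.502  -0.4336  0.0631] min [ 0.488 -0.454  0.058] max [ 0.519 -0.413  0.069]
((501.70233154296875, -433.2478942871094), (43.060115814208984, 15.40013599395752), 60.42905807495117)
side figs 911 [0.4986 0.3283 0.0533] min [0.361 0.1   0.012] max [0.7   0.446 0.185]
side van? 194 [0.4765 0.356  0.0616] min [0.367 0.101 0.056] max [0.7   0.435 0.066]
```

View pics/crop1.png

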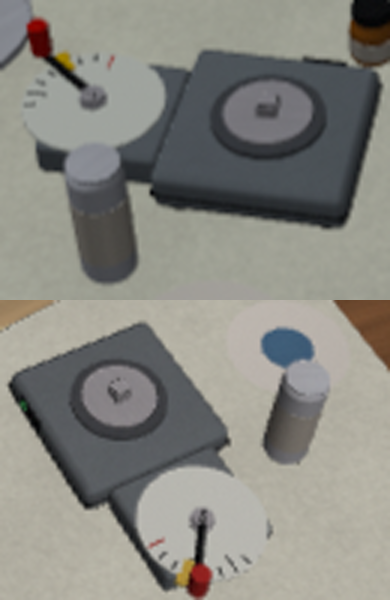

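Emit:
step_arm:
  motion:
    - {"dp":[-40,-26,-20],"twist":[0,0,-0.1],"hand":1}
    - {"dp":[-80,-52,-40],"twist":[0,0,-0.2],"hand":1}
    - {"dp":[-120,-78,-60],"twist":[0,0,-0.3],"hand":1}
    - {"dp":[-160,-104,-80],"twist":[0,0,-0.4],"hand":1}
    - {"dp":[-195,-127,-100],"twist":[0,0,-0.455],"hand":1}

```text
clock: 2.22
tool_pos: [0.395, 0.3599, 0.3615]
eef_rot: [-0.001, 1.0, -0.0, 0.0]
contact_force: [0.0, -0.0, -0.7]
opening: 1.002
finger_force: 0.0
```

```bash
cat > c.py <<'E'
from h import *
import sys
n=sys.argv[1]; 
s=snap('wrist');save(s,n+'.png');np.savez(n+'.npz',W=cloud(s),px=s['pixels'])
import pickle;pickle.dump({k:s[k] for k in ['T','fx','fy','cx','cy','pixels','depth']},open(n+'.pkl','wb'))
st=r.get_state();print(st['clock'],st['tool_pos'].round(4),st['eef_rot'].round(4),'cam',s['T'].round(3).tolist())
for t in sys.argv[2:]: print(t,[(round(d['score'],2),w(s,d['at']).round(4).tolist()) for d in r.search_frame('wrist',t)][:3])
E
python3 c.py w1 owl vase van rabbit board; python3 -c "
from h import *
print(r.snapshot('wrist')['mount'])"
```

```text
2.275 [0.3998 0.3548 0.3636] [ 0.0029  1.     -0.0013  0.0031] cam [[-0.0, 0.959, 0.282, 0.323], [1.0, 0.001, -0.002, 0.361], [-0.002, 0.282, -0.959, 0.486], [0.0, 0.0, 0.0, 1.0]]
owl [(0.69, [0.4188, 0.2802, 0.0786]), (0.49, [0.4993, 0.3835, 0.0644])]
vase [(0.97, [0.499, 0.3797, 0.0647])]
van [(0.81, [0.3967, 0.3695, 0.0614]), (0.74, [0.3829, 0.5407, 0.0591]), (0.63, [0.6963, 0.4032, 0.0626])]
rabbit []
board [(0.91, [0.4657, 0.3198, 0.0051]), (0.62, [0.5152, 0.0777, 0.0586])]
[[-8.38304096e-04 -9.59486832e-01 -2.81752225e-01  7.23553445e-02]
 [ 9.99998201e-01 -3.24930028e-04 -1.86879271e-03  1.24530079e-03]
 [ 1.70153224e-03 -2.81753285e-01  9.59485378e-01 -1.24231917e-01]
 [ 0.00000000e+00  0.00000000e+00  0.00000000e+00  1.00000000e+00]]
```

Emit:
step_arm:
  motion:
    - {"dp":[-20,-60,0],"twist":[0,0,0],"hand":1}
    - {"dp":[-40,-120,0],"twist":[0,0,0],"hand":1}
    - {"dp":[-60,-180,0],"twist":[0,0,0],"hand":1}
    - {"dp":[-80,-240,0],"twist":[0,0,0],"hand":1}
    - {"dp":[-90,-300,0],"twist":[0,0,0],"hand":1}

```text
clock: 3.2
tool_pos: [0.4844, 0.0626, 0.3603]
eef_rot: [-0.001, 1.0, 0.0, 0.0]
contact_force: [0.9, -0.4, -0.2]
opening: 0.998
finger_force: 0.0
```

Emit:
step_arm:
  motion:
    - {"dp":[-10,-50,0],"twist":[0,0,0],"hand":1}
    - {"dp":[-20,-100,0],"twist":[0,0,0],"hand":1}
    - {"dp":[-30,-150,0],"twist":[0,0,0],"hand":1}
    - {"dp":[-35,-180,0],"twist":[0,0,0],"hand":1}
    - {"dp":[-35,-180,0],"twist":[0,0,0],"hand":1}

```text
clock: 3.82
tool_pos: [0.519, -0.1184, 0.3598]
eef_rot: [0.001, 1.0, -0.0, -0.001]
contact_force: [-0.0, 0.6, 0.2]
opening: 1.001
finger_force: 0.0
```

```bash
python3 c.py w2 machine spindle_seat lever_knob lever_pivot marker_tip
```

```text
3.875 [ 0.519  -0.1161  0.36  ] [-2.e-04  1.e+00  6.e-04 -5.e-04] cam [[0.004, 0.96, 0.281, 0.447], [1.0, -0.003, -0.003, -0.117], [-0.002, 0.281, -0.96, 0.484], [0.0, 0.0, 0.0, 1.0]]
machine [(0.91, [0.5715, -0.0656, 0.0575]), (0.51, [0.5072, -0.4003, 0.0319])]
spindle_seat [(0.64, [0.581, -0.0018, 0.0709]), (0.59, [0.5005, -0.4001, 0.0294])]
lever_knob [(0.62, [0.5598, -0.2455, 0.0678])]
lever_pivot [(0.56, [0.5594, -0.2527, 0.0644]), (0.26, [0.5009, -0.3993, 0.0317])]
marker_tip [(0.59, [0.5506, -0.2467, 0.0526])]
```

View pics/w2.png

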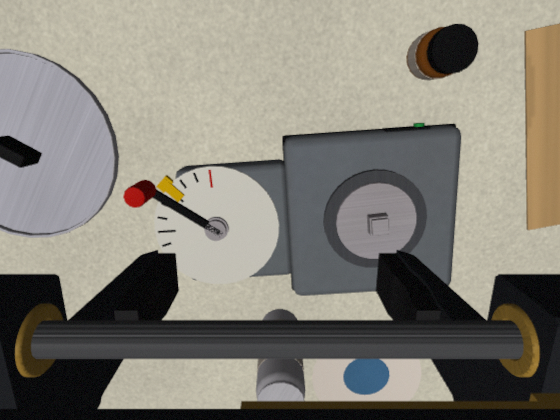

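```bash
cat >> h.py <<'E'
import pickle
def load(n): return pickle.load(open(n+'.pkl','rb'))
def ray(s,uv,z):
    uv=np.atleast_2d(uv).astype(float)
    d=np.c_[(uv[:,0]-s['cx'])/s['fx'],(uv[:,1]-s['cy'])/s['fy'],np.ones(len(uv))]@s['T'][:3,:3].T
    o=s['T'][:3,3];return o+d*((z-o[2])/d[:,2])[:,None]
E
cat > d.py <<'E'
from h import *
s=load('w2');W=cloud(s);px=s['pixels'];hsv=cv2.cvtColor(px,cv2.COLOR_RGB2HSV)
def reg(x0,x1,y0,y1,z0,z1): return (W[...,0]>x0)&(W[...,0]<x1)&(W[...,1]>y0)&(W[...,1]<y1)&(W[...,2]>z0)&(W[...,2]<z1)
ys,xs=np.mgrid[:420,:560]
def uv(m): return np.c_[xs[m],ys[m]]
# housing edges
m=reg(.45,.75,-.14,.15,.052,.0625);print('housing z',np.median(W[m][:,2]))
# left/top edge
P=W[m][:,:2]
# top edge (min x per y col), right edge (max y per x)
def line(a,b,lo,hi,fn):
    o=[]
    for t in np.arange(lo,hi,.004):
        k=(a>t)&(a<t+.004)
        if k.sum()>3:o.append((t+.002,fn(b[k])))
    o=np.array(o);f=np.polyfit(o[:,0],o[:,1],1);res=o[:,1]-np.polyval(f,o[:,0]);k=abs(res-np.median(res))<.003;return np.polyfit(o[k,0],o[k,1],1)
f1=line(P[:,1],P[:,0],-.07,.07,np.min);f2=line(P[:,0],P[:,1],.53,.63,np.max)
print('edge minx: slope',f1,' edge maxy',f2)
# spindle top and shoulder
m=reg(.5,.68,-.08,.08,.067,.073);sh=W[m];A=np.c_[2*sh[:,:2],np.ones(len(sh))]
c,rad=cv2.minEnclosingCircle((sh[:,:2]*1000).astype(np.float32));print('shoulder circle',c,rad,sh.mean(0))
m=reg(.55,.63,-.04,.04,.086,.1);
if m.sum()>5: print('spindle top',m.sum(),W[m].mean(0),cv2.minAreaRect((W[m][:,:2]*1000).astype(np.float32)))
# dial: white pixels
m=reg(.45,.75,-.32,-.1,.045,.057)&(hsv[...,1]<60)&(hsv[...,2]>150)
c,rad=cv2.minEnclosingCircle((W[m][:,:2]*1000).astype(np.float32));print('dial z',np.median(W[m][:,2]),c,rad)
red=((hsv[...,0]<8)|(hsv[...,0]>172))&(hsv[...,1]>150)&(hsv[...,2]>60)
k=red&reg(.4,.7,-.4,-.1,.095,.11);print('knob top',k.sum(),W[k].mean(0))
t=red&reg(.4,.7,-.4,-.1,.045,.06);print('tick',W[t].mean(0))
y=(abs(hsv[...,0].astype(int)-26)<6)&(hsv[...,1]>150)&(hsv[...,2]>100)&reg(.4,.7,-.4,-.1,.045,.065);print('yellow',y.sum(),ray(s,uv(y),.054).mean(0),cv2.minAreaRect((ray(s,uv(y),.054)[:,:2]*1000).astype(np.float32)))
print('hub px (216,229) at z .07',ray(s,[216,229],.07))
E
python3 d.py
```

```text
housing z 0.057901710098997666
edge minx: slope [-0.11338792  0.48175634]  edge maxy [0.06294098 0.06473207]
shoulder circle (586.0819702148438, -0.6692375540733337) 61.15547561645508 [ 0.58380823 -0.00082374  0.07020214]
spindle top 275 [ 5.85848742e-01 -8.83213438e-05  8.90755833e-02] ((586.2761840820312, 0.19551944732666016), (19.67696762084961, 19.272798538208008), 6.446219444274902)
dial z 0.05357809489149434 (606.179443359375, -185.02670288085938) 89.05427551269531
knob top 356 [ 0.54583451 -0.27195317  0.10228868]
tick [ 0.53541029 -0.1981563   0.05403846]
yellow 295 [ 0.54861291 -0.24782222  0.054     ] ((549.6044921875, -246.40219116210938), (31.30341911315918, 18.178897857666016), 46.879188537597656)
hub px (216,229) at z .07 [[ 0.59500581 -0.19153905  0.07      ]]
```

Emit:
step_arm:
  motion:
    - {"dp":[-7,-39,40],"twist":[0,0,0],"hand":1}
    - {"dp":[-14,-78,80],"twist":[0,0,0],"hand":1}
    - {"dp":[-20,-117,120],"twist":[0,0,0],"hand":1}
    - {"dp":[-27,-156,160],"twist":[0,0,0],"hand":1}
    - {"dp":[-27,-156,160],"twist":[0,0,0],"hand":1}

```text
clock: 4.75
tool_pos: [0.5435, -0.2754, 0.1971]
eef_rot: [0.002, 1.0, 0.0, -0.003]
contact_force: [-0.5, 0.5, -0.5]
opening: 0.995
finger_force: 0.0
```

Emit:
step_arm:
  motion:
    - {"dp":[0,0,55],"twist":[0,0,0],"hand":1}
    - {"dp":[0,0,107],"twist":[0,0,0],"hand":1}
    - {"dp":[0,0,107],"twist":[0,0,0],"hand":-0.5}
    - {"dp":[0,0,107],"twist":[0,0,0],"hand":-1}
    - {"dp":[0,0,107],"twist":[0,0,0],"hand":-1}
  force: 12

```text
clock: 5.38
tool_pos: [0.5477, -0.2732, 0.0965]
eef_rot: [-0.0, 1.0, -0.001, 0.002]
contact_force: [0.7, 0.5, 0.2]
opening: 0.683
finger_force: 0.0
```

Emit:
step_arm:
  motion:
    - {"dp":[0,0,0],"twist":[0,0,0],"hand":-1}
    - {"dp":[0,0,0],"twist":[0,0,0],"hand":-1}
    - {"dp":[0,0,0],"twist":[0,0,0],"hand":-1}

```text
clock: 5.75
tool_pos: [0.5459, -0.273, 0.094]
eef_rot: [-0.0, 1.0, -0.0, 0.0]
contact_force: [-0.7, -0.7, 0.3]
opening: 0.347
finger_force: 0.0
```

Emit:
step_arm:
  motion:
    - {"dp":[0,0,0],"twist":[0,0,0],"hand":-1}
    - {"dp":[0,0,0],"twist":[0,0,0],"hand":-1}
    - {"dp":[0,0,0],"twist":[0,0,0],"hand":-1}

```text
clock: 6.12
tool_pos: [0.5456, -0.2735, 0.0937]
eef_rot: [0.0, 1.0, -0.0, -0.0]
contact_force: [-0.8, -1.8, 1.4]
opening: 0.269
finger_force: 12.0
```

Emit:
step_arm:
  motion:
    - {"dp":[14,10,0],"twist":[0,0,0],"hand":-1}
    - {"dp":[25,23,0],"twist":[0,0,0],"hand":-1}
    - {"dp":[34,36,0],"twist":[0,0,0],"hand":-1}
    - {"dp":[41,52,0],"twist":[0,0,0],"hand":-1}
    - {"dp":[44,66,0],"twist":[0,0,0],"hand":-1}

```text
clock: 6.75
tool_pos: [0.4975, -0.2095, 0.0935]
eef_rot: [0.002, 1.0, -0.001, -0.004]
contact_force: [-5.4, -5.3, 2.3]
opening: 0.264
finger_force: 12.0
```

Emit:
step_arm:
  motion:
    - {"dp":[0,4,0],"twist":[0,0,0],"hand":-1}
    - {"dp":[0,7,0],"twist":[0,0,0],"hand":-1}
    - {"dp":[0,7,0],"twist":[0,0,0],"hand":-1}

```text
clock: 7.12
tool_pos: [0.4974, -0.201, 0.0933]
eef_rot: [0.001, 1.0, -0.0, -0.004]
contact_force: [-7.3, -2.6, 4.7]
opening: 0.264
finger_force: 12.0
```

Emit:
step_arm:
  motion:
    - {"dp":[-2,3,0],"twist":[0,0,0],"hand":-1}
    - {"dp":[-3,5,0],"twist":[0,0,0],"hand":-1}
    - {"dp":[-3,5,0],"twist":[0,0,0],"hand":-1}

```text
clock: 7.5
tool_pos: [0.4976, -0.2004, 0.0933]
eef_rot: [0.003, 1.0, -0.003, -0.007]
contact_force: [-11.6, -10.4, 7.0]
opening: 0.273
finger_force: 12.0
```

Emit:
step_arm:
  motion:
    - {"dp":[2,-4,0],"twist":[0,0,0],"hand":-0.2}
    - {"dp":[2,-4,0],"twist":[0,0,0],"hand":0.2}
    - {"dp":[2,-4,0],"twist":[0,0,0],"hand":0.3}

```text
clock: 7.88
tool_pos: [0.5037, -0.1979, 0.0937]
eef_rot: [-0.001, 1.0, 0.001, 0.001]
contact_force: [-0.1, -0.9, -0.0]
opening: 0.588
finger_force: 0.0
```

Emit:
step_arm:
  motion:
    - {"dp":[2,-4,-50],"twist":[0,0,0],"hand":0.4}
    - {"dp":[0,-30,-100],"twist":[0,0,0],"hand":1}
    - {"dp":[0,-60,-150],"twist":[0,0,0],"hand":1}
    - {"dp":[0,-90,-200],"twist":[0,0,0],"hand":1}
    - {"dp":[0,-120,-250],"twist":[0,0,0],"hand":1}

```text
clock: 8.5
tool_pos: [0.5031, -0.3191, 0.3456]
eef_rot: [-0.001, 1.0, 0.0, 0.0]
contact_force: [0.6, -1.0, -0.4]
opening: 0.998
finger_force: 0.0
```

Emit:
step_arm:
  motion:
    - {"dp":[0,0,0],"twist":[0,0,0],"hand":1}
    - {"dp":[0,0,0],"twist":[0,0,0],"hand":1}

```text
clock: 8.75
tool_pos: [0.5028, -0.3176, 0.3429]
eef_rot: [-0.001, 1.0, 0.001, -0.0]
contact_force: [0.3, -0.2, -0.7]
opening: 1.002
finger_force: 0.0
```

```bash
python3 c.py w3 lever_knob lever_pivot marker_tip turntable turntable_grip
```

```text
8.8 [ 0.5025 -0.3172  0.3423] [-0.0012  1.      0.0012 -0.0011] cam [[-0.001, 0.96, 0.281, 0.431], [1.0, 0.001, 0.0, -0.317], [-0.0, 0.281, -0.96, 0.467], [0.0, 0.0, 0.0, 1.0]]
lever_knob [(0.93, [0.5304, -0.1986, 0.0653])]
lever_pivot [(0.74, [0.5345, -0.2061, 0.0618])]
marker_tip [(0.71, [0.5499, -0.2448, 0.0526])]
turntable [(0.62, [0.4948, -0.4328, 0.0295]), (0.49, [0.7553, -0.1385, 0.1019])]
turntable_grip [(0.59, [0.4961, -0.4304, 0.031])]
```

View pics/w3.png

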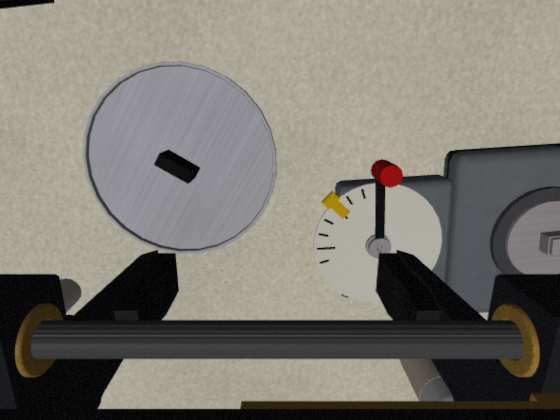

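```bash
cat > e.py <<'E'
from h import *
s=load('w3');W=cloud(s);px=s['pixels'];hsv=cv2.cvtColor(px,cv2.COLOR_RGB2HSV)
def reg(x0,x1,y0,y1,z0,z1): return (W[...,0]>x0)&(W[...,0]<x1)&(W[...,1]>y0)&(W[...,1]<y1)&(W[...,2]>z0)&(W[...,2]<z1)
ys,xs=np.mgrid[:420,:560]
def uv(m): return np.c_[xs[m],ys[m]]
red=((hsv[...,0]<8)|(hsv[...,0]>172))&(hsv[...,1]>150)&(hsv[...,2]>60)
k=red&reg(.4,.7,-.4,-.1,.098,.11);kn=W[k].mean(0);print('knob top',k.sum(),kn)
y=(abs(hsv[...,0].astype(int)-26)<6)&(hsv[...,1]>150)&(hsv[...,2]>100)&reg(.4,.7,-.4,-.1,.045,.065)
Y=ray(s,uv(y),.0555)[:,:2];print('yellow',y.sum(),np.median(W[y][:,2]),Y.mean(0),cv2.minAreaRect((Y*1000).astype(np.float32)))
for px_ in [(376,246),(374,240)]: print('hub',px_,W[px_[1],px_[0]],W[px_[1],px_[0]-3])
m=reg(.45,.75,-.32,-.1,.045,.057)&(hsv[...,1]<60)&(hsv[...,2]>150);print('dial z',np.median(W[m][:,2]))
g=reg(.4,.6,-.5,-.36,.058,.075);q=cv2.minAreaRect((W[g][:,:2]*1000).astype(np.float32));print('grip',g.sum(),W[g].mean(0),q)
u,sv,vt=np.linalg.svd(W[g][:,:2]-W[g][:,:2].mean(0),full_matrices=False);print('grip dir deg',np.degrees(np.arctan2(vt[0,1],vt[0,0])))
m=reg(.35,.68,-.6,-.3,.033,.043)
P=W[m][:,:2];o=np.linalg.lstsq(np.c_[2*P,np.ones(len(P))],(P**2).sum(1),rcond=None)[0];print('rim',m.sum(),o[:2],np.sqrt(o[2]+o[:2]@o[:2]))
m=reg(.45,.75,-.08,.15,.052,.0625);P=W[m][:,:2];print(P.min(0),P.max(0))
m=reg(.55,.63,-.04,.04,.086,.1);print('spindle',m.sum(),cv2.minAreaRect((W[m][:,:2]*1000).astype(np.float32)) if m.sum()>5 else 0)
E
python3 e.py
```

```text
knob top 407 [ 0.50375249 -0.20137728  0.10196973]
yellow 316 0.055698327384265944 [ 0.54765788 -0.24840436] ((549.1229858398438, -246.5531768798828), (32.9749755859375, 17.437746047973633), 47.130252838134766)
hub (376, 246) [ 0.59635407 -0.19871677  0.06432025] [ 0.59602347 -0.2025116   0.06513001]
hub (374, 240) [ 0.5887454  -0.20165686  0.06427265] [ 0.59079663 -0.203761    0.05905683]
dial z 0.05326151771659604
grip 594 [ 0.50285462 -0.43137171  0.06415027] ((503.5548095703125, -431.85467529296875), (43.5423469543457, 16.42578887939453), 60.06760025024414)
grip dir deg -120.57472622194268
rim 2588 [ 0.50511005 -0.43387495] 0.11032307945760672
[ 0.48300004 -0.07999261] [0.69233981 0.00811826]
spindle 152 ((586.9697265625, -5.051239967346191), (19.159330368041992, 9.908498764038086), 5.881600856781006)
```

```bash
python3 -c "
from h import *
print(r.get_state()['q'].round(3))"
```

```text
[ 0.667  0.571 -0.313  1.545  0.191  1.058  1.879]
```

Emit:
step_arm:
  motion:
    - {"dp":[0,-25,30],"twist":[0,0,-0.18],"hand":1}
    - {"dp":[0,-50,60],"twist":[0,0,-0.36],"hand":1}
    - {"dp":[0,-75,90],"twist":[0,0,-0.54],"hand":1}
    - {"dp":[0,-100,120],"twist":[0,0,-0.72],"hand":1}
    - {"dp":[-1,-114,140],"twist":[0,0,-0.9],"hand":1}

```text
clock: 9.68
tool_pos: [0.503, -0.4337, 0.2015]
eef_rot: [-0.436, 0.9, 0.001, -0.001]
contact_force: [0.7, -0.6, -0.6]
opening: 0.999
finger_force: 0.0
```

Emit:
step_arm:
  motion:
    - {"dp":[0,0,20],"twist":[0,0,-0.147],"hand":0.6}
    - {"dp":[0,0,40],"twist":[0,0,-0.147],"hand":0.3}
    - {"dp":[0,0,60],"twist":[0,0,-0.147],"hand":0.3}
    - {"dp":[0,0,60],"twist":[0,0,-0.147],"hand":0.3}

```text
clock: 10.18
tool_pos: [0.5027, -0.4325, 0.1418]
eef_rot: [-0.5, 0.866, 0.001, -0.002]
contact_force: [-0.2, -0.3, 0.7]
opening: 0.652
finger_force: 0.0
```

```bash
cat > g.py <<'E'
from h import *
s=snap('wrist');W=cloud(s);print('q',r.get_state()['q'].round(3))
P=[];Q=[]
st=r.get_state();print(st['tool_pos'].round(4),'tooly yaw',np.degrees(np.arctan2(*R.from_quat(st['eef_rot']).as_matrix()[[1,0],1])))
d2=np.hypot(W[...,0]-.5035,W[...,1]+.4318)
g=(d2<.045)&(W[...,2]>.058)&(W[...,2]<.072);print('grip',g.sum(),W[g].mean(0),cv2.minAreaRect((W[g][:,:2]*1000).astype(np.float32)))
save(s,'w4.png')
E
python3 g.py
```

```text
q [ 1.024  0.991 -0.787  1.514  0.796  0.98   2.621]
[ 0.5036 -0.4327  0.1432] tooly yaw 149.99248070858584
grip 1958 [ 0.50283431 -0.43301967  0.06392642] ((503.4612121582031, -431.7123107910156), (44.23098373413086, 16.028106689453125), 59.26538848876953)
```

Emit:
step_arm:
  motion:
    - {"dp":[0,0,45],"twist":[0,0,0],"hand":0.3}
    - {"dp":[0,0,86],"twist":[0,0,0],"hand":0.3}
    - {"dp":[0,0,86],"twist":[0,0,0],"hand":0.0}
    - {"dp":[0,0,86],"twist":[0,0,0],"hand":-1}
    - {"dp":[0,0,86],"twist":[0,0,0],"hand":-1}
  force: 45

```text
clock: 10.85
tool_pos: [0.505, -0.4335, 0.0599]
eef_rot: [-0.5, 0.866, -0.001, 0.001]
contact_force: [0.3, -0.1, 0.1]
opening: 0.334
finger_force: 0.0
```

Emit:
step_arm:
  motion:
    - {"dp":[0,0,0],"twist":[0,0,0],"hand":-1}
    - {"dp":[0,0,0],"twist":[0,0,0],"hand":-1}
    - {"dp":[0,0,0],"twist":[0,0,0],"hand":-1}
    - {"dp":[0,0,0],"twist":[0,0,0],"hand":-1}

```text
clock: 11.35
tool_pos: [0.5032, -0.4327, 0.0588]
eef_rot: [-0.5, 0.866, 0.0, -0.001]
contact_force: [-2.5, 2.8, 5.0]
opening: 0.179
finger_force: 45.0
```

Emit:
step_arm:
  motion:
    - {"dp":[0,0,-15],"twist":[0,0,0],"hand":-1}
    - {"dp":[0,0,-40],"twist":[0,0,0],"hand":-1}
    - {"dp":[0,0,-75],"twist":[0,0,0],"hand":-1}
    - {"dp":[0,0,-115],"twist":[0,0,0],"hand":-1}
    - {"dp":[0,0,-150],"twist":[0,0,0],"hand":-1}

```text
clock: 11.98
tool_pos: [0.5035, -0.4329, 0.2092]
eef_rot: [-0.5, 0.866, 0.0, -0.0]
contact_force: [0.5, -0.5, -6.9]
opening: 0.176
finger_force: 45.0
```

Emit:
step_arm:
  motion:
    - {"dp":[-30,10,0],"twist":[0,0,0.07],"hand":-1}
    - {"dp":[-75,26,0],"twist":[0,0,0.18],"hand":-1}
    - {"dp":[-125,43,0],"twist":[0,0,0.3],"hand":-1}
    - {"dp":[-175,61,0],"twist":[0,0,0.42],"hand":-1}
    - {"dp":[-208,72.5,0],"twist":[0,0,0.5],"hand":-1}

```text
clock: 12.6
tool_pos: [0.5452, -0.2131, 0.2082]
eef_rot: [-0.271, 0.963, 0.001, 0.0]
contact_force: [0.7, -0.1, -6.5]
opening: 0.177
finger_force: 45.0
```

Emit:
step_arm:
  motion:
    - {"dp":[-25,28,0],"twist":[0,0,0.075],"hand":-1}
    - {"dp":[-58,64,0],"twist":[0,0,0.17],"hand":-1}
    - {"dp":[-94,104,0],"twist":[0,0,0.28],"hand":-1}
    - {"dp":[-128,141,0],"twist":[0,0,0.38],"hand":-1}
    - {"dp":[-148,163,0],"twist":[0,0,0.437],"hand":-1}

```text
clock: 13.22
tool_pos: [0.5866, 0.0038, 0.2084]
eef_rot: [-0.056, 0.998, 0.001, 0.0]
contact_force: [0.1, -0.9, -6.3]
opening: 0.178
finger_force: 45.0
```

Emit:
step_arm:
  motion:
    - {"dp":[0,0,0],"twist":[0,0,0],"hand":-1}
    - {"dp":[0,0,0],"twist":[0,0,0],"hand":-1}

```text
clock: 13.48
tool_pos: [0.5861, -0.0015, 0.2075]
eef_rot: [-0.055, 0.998, -0.001, -0.001]
contact_force: [-0.3, -0.1, -6.1]
opening: 0.18
finger_force: 45.0
```

```bash
cat > f.py <<'E'
from h import *
P=[];Y=[];G=[]
for i in range(3):
    st=r.get_state();P.append(st['tool_pos']);Y.append(R.from_quat(st['eef_rot']).as_matrix()[:2,1]);s=snap('wrist');W=cloud(s)
p=np.mean(P,0);y=np.mean(Y,0);print('tcp',p.round(4),'tooly',np.degrees(np.arctan2(y[1],y[0])),'q',st['q'].round(2))
m=np.hypot(W[...,0]-p[0],W[...,1]-p[1])<.16
for lo,hi in [(-.03,-.012)]:
    k=m&(W[...,2]>p[2]+lo)&(W[...,2]<p[2]+hi);A=W[k];print('tray',k.sum(),np.median(A,0))
    C=np.c_[A[:,:2]-p[:2],np.ones(len(A))];print('plane',np.linalg.lstsq(C,A[:,2],rcond=None)[0].round(4))
save(s,'w5.png')
s=snap('side');save(s,'side5.png')
s2=snap('scene');save(s2,'scene5.png')
def cr(s,p,k=55):
    u,v=map(int,proj(s,p));return cv2.resize(s['pixels'][max(0,v-k):v+k,max(0,u-k):u+k,::-1],(390,390),interpolation=2)
cv2.imwrite('pics/c5.png',np.hstack([cr(s,p),cr(s2,p)]))
E
python3 f.py
```

```text
tcp [ 0.5862 -0.002   0.2075] tooly 96.2581966227742 q [ 0.29  0.77 -0.65  1.72  0.6   0.85  1.05]
tray 131430 [ 0.53887237 -0.00799623  0.17916595]
plane [-0.0015 -0.0052  0.1797]
```

View pics/c5.png

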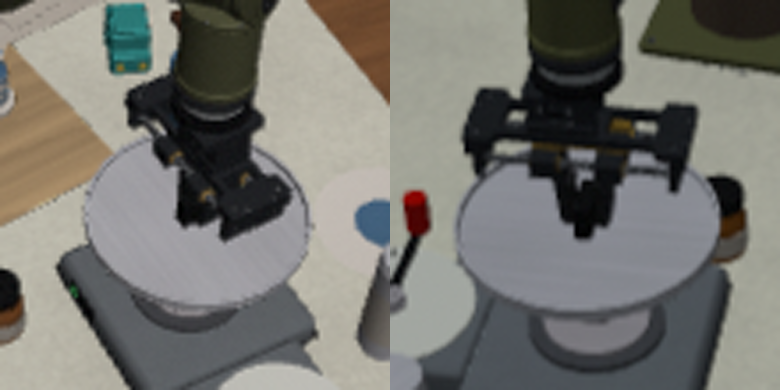

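Emit:
step_arm:
  motion:
    - {"dp":[0,2,15],"twist":[0,0,0],"hand":-1}
    - {"dp":[0,2,35],"twist":[0,0,0],"hand":-1}
    - {"dp":[0,2,50],"twist":[0,0,0],"hand":-1}
    - {"dp":[0,2,56],"twist":[0,0,0],"hand":-1}
    - {"dp":[0,2,60],"twist":[0,0,0],"hand":-1}

```text
clock: 14.35
tool_pos: [0.5866, 0.0018, 0.1474]
eef_rot: [-0.055, 0.998, 0.0, 0.0]
contact_force: [-0.5, -0.4, -5.7]
opening: 0.179
finger_force: 45.0
```

Emit:
step_arm:
  motion:
    - {"dp":[0,0,3],"twist":[0,0,0],"hand":-1}
    - {"dp":[0,0,6],"twist":[0,0,0],"hand":-1}
    - {"dp":[0,0,8],"twist":[0,0,0],"hand":-1}
    - {"dp":[0,0,9],"twist":[0,0,0],"hand":-1}

```text
clock: 14.85
tool_pos: [0.5865, 0.0016, 0.1387]
eef_rot: [-0.055, 0.998, 0.0, 0.0]
contact_force: [-0.4, -0.4, -5.5]
opening: 0.178
finger_force: 45.0
```

Past the tip with no extra force; continue down.

Emit:
step_arm:
  motion:
    - {"dp":[0,0,3],"twist":[0,0,0],"hand":-1}
    - {"dp":[0,0,6],"twist":[0,0,0],"hand":-1}
    - {"dp":[0,0,9],"twist":[0,0,0],"hand":-1}
    - {"dp":[0,0,11],"twist":[0,0,0],"hand":-1}
    - {"dp":[0,0,11],"twist":[0,0,0],"hand":-1}

```text
clock: 15.48
tool_pos: [0.5864, 0.0016, 0.1287]
eef_rot: [-0.055, 0.998, -0.0, 0.0]
contact_force: [-3.0, -1.7, 4.7]
opening: 0.18
finger_force: 45.0
```

Emit:
step_arm:
  motion:
    - {"dp":[0,0,-1],"twist":[0,0,0],"hand":-0.4}
    - {"dp":[0,0,-2],"twist":[0,0,0],"hand":0.0}
    - {"dp":[0,0,-2],"twist":[0,0,0],"hand":0.3}
    - {"dp":[0,0,-30],"twist":[0,0,0],"hand":0.3}
    - {"dp":[0,0,-80],"twist":[0,0,0],"hand":0.5}

```text
clock: 16.1
tool_pos: [0.5854, 0.0014, 0.207]
eef_rot: [-0.055, 0.998, 0.0, -0.002]
contact_force: [1.5, -0.3, -0.1]
opening: 0.721
finger_force: 0.0
```

Emit:
step_arm:
  motion:
    - {"dp":[0,0,-60],"twist":[0,0,0],"hand":1}
    - {"dp":[0,0,-120],"twist":[0,0,0],"hand":1}
    - {"dp":[15,50,-140],"twist":[0,0,0],"hand":1}
    - {"dp":[20,80,-140],"twist":[0,0,0],"hand":1}
    - {"dp":[20,80,-140],"twist":[0,0,0],"hand":1}

```text
clock: 16.73
tool_pos: [0.557, 0.0818, 0.3485]
eef_rot: [-0.058, 0.998, 0.001, 0.001]
contact_force: [-0.5, -1.3, 0.0]
opening: 0.994
finger_force: 0.0
```

```bash
cat > t.py <<'E'
from h import *
s=snap('wrist');W=cloud(s);save(s,'w6.png')
p=np.array([.5865,.001])
d=np.hypot(W[...,0]-p[0],W[...,1]-p[1])
k=(d<.105)&(d>.035)&(abs(W[...,2]-.1)<.02);A=W[k];C=np.c_[A[:,:2]-p,np.ones(len(A))];print('floor plane',np.linalg.lstsq(C,A[:,2],rcond=None)[0].round(4),k.sum())
g=(d<.05)&(W[...,2]>.128)&(W[...,2]<.145);print('grip',g.sum(),W[g].mean(0),cv2.minAreaRect((W[g][:,:2]*1000).astype(np.float32)))
E
python3 t.py
```

```text
floor plane [ 0.0005 -0.0017  0.1005] 26566
grip 779 [0.5855906  0.00246485 0.1339917 ] ((586.478759765625, 1.9361858367919922), (43.72258758544922, 16.666967391967773), 5.01100492477417)
```

Emit:
step_arm:
  motion:
    - {"dp":[14,45,0],"twist":[0,0,0],"hand":1}
    - {"dp":[28,90,0],"twist":[0,0,0],"hand":1}
    - {"dp":[42,135,0],"twist":[0,0,0],"hand":1}
    - {"dp":[56,180,0],"twist":[0,0,0],"hand":1}
    - {"dp":[70,210,0],"twist":[0,0,0],"hand":1}

```text
clock: 17.4
tool_pos: [0.4653, 0.2804, 0.3472]
eef_rot: [-0.055, 0.999, -0.0, -0.0]
contact_force: [0.3, -0.0, -0.4]
opening: 1.003
finger_force: 0.0
```

Emit:
step_arm:
  motion:
    - {"dp":[0,0,0],"twist":[0,0,0],"hand":1}
    - {"dp":[0,0,0],"twist":[0,0,0],"hand":1}

```text
clock: 17.65
tool_pos: [0.4666, 0.2778, 0.3471]
eef_rot: [-0.054, 0.999, -0.001, -0.0]
contact_force: [0.1, -1.0, -0.9]
opening: 0.994
finger_force: 0.0
```

```bash
python3 c.py w7 owl vase van rabbit board
```

```text
17.7 [0.4666 0.2777 0.3472] [-5.320e-02  9.986e-01 -9.000e-04 -0.000e+00] cam [[-0.106, 0.954, 0.28, 0.395], [0.994, 0.103, 0.026, 0.272], [-0.004, 0.281, -0.96, 0.471], [0.0, 0.0, 0.0, 1.0]]
owl [(0.55, [0.4214, 0.2732, 0.0785])]
vase [(0.96, [0.5033, 0.3751, 0.0609])]
van [(0.93, [0.4031, 0.3626, 0.0626]), (0.83, [0.7123, 0.3965, 0.0641]), (0.82, [0.3828, 0.5384, 0.0586])]
rabbit []
board [(0.79, [0.463, 0.3166, 0.0057])]
```

View pics/w7.png

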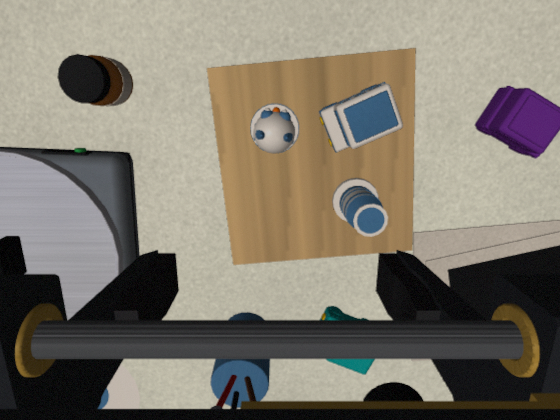

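```bash
cat > fig.py <<'E'
from h import *
from scipy.optimize import least_squares
def circ(P,rad,c0): 
    f=least_squares(lambda c:np.hypot(P[:,0]-c[0],P[:,1]-c[1])-rad,c0,loss='soft_l1',f_scale=.001);return f.x.round(4),np.median(abs(f.fun)).round(4)
for n in ['w1','w7']:
    W=cloud(load(n))
    for t,c,rim in [('owl',(.43,.275),.065),('vase',(.51,.382),.06)]:
        d=np.hypot(W[...,0]-c[0],W[...,1]-c[1])
        for lo,hi in [(.02,.05),(.05,.068)]:
            k=(d<.04)&(W[...,2]>lo)&(W[...,2]<hi)
            if k.sum()>20: print(n,t,lo,k.sum(),circ(W[k],.022,c))
        k=(d<.045)&(W[...,2]>.08);print('   top',k.sum(),W[k].mean(0).round(4),cv2.minEnclosingCircle((W[k][:,:2]*1000).astype(np.float32)))
    d=np.hypot(W[...,0]-.405,W[...,1]-.365);k=(d<.06)&(W[...,2]>.055)&(W[...,2]<.075);q=cv2.minAreaRect((W[k][:,:2]*1000).astype(np.float32));print(n,'van roof',k.sum(),W[k].mean(0).round(4),q)
    k=(d<.065)&(W[...,2]>.012)&(W[...,2]<.075);q=cv2.minAreaRect((W[k][:,:2]*1000).astype(np.float32));print(n,'van all',q)
E
python3 fig.py
```

```text
w1 owl 0.02 206 (array([0.4289, 0.2705]), np.float64(0.0003))
w1 owl 0.05 99 (array([0.429 , 0.2704]), np.float64(0.0004))
   top 1441 [0.4172 0.2861 0.2058] ((420.5433044433594, 282.33966064453125), 33.44837951660156)
w1 vase 0.02 256 (array([0.5093, 0.3845]), np.float64(0.0003))
w1 vase 0.05 318 (array([0.5101, 0.3847]), np.float64(0.0009))
   top 724 [0.509  0.3847 0.0927] ((509.3189392089844, 384.8780517578125), 19.24663543701172)
w1 van roof 2305 [0.3996 0.3721 0.0644] ((401.3616943359375, 372.0585632324219), (52.45266342163086, 63.236602783203125), 30.187824249267578)
w1 van all ((404.5027160644531, 366.4097900390625), (52.7374153137207, 82.43313598632812), 29.937572479248047)
   top 24191 [0.4424 0.2774 0.3964] ((439.97027587890625, 276.0326232910156), 43.7562255859375)
w7 vase 0.02 268 (array([0.5094, 0.3847]), np.float64(0.0003))
w7 vase 0.05 354 (array([0.5101, 0.3854]), np.float64(0.0009))
   top 873 [0.509  0.3847 0.0925] ((509.3764953613281, 384.8403015136719), 18.960525512695312)
w7 van roof 2798 [0.4008 0.3707 0.0642] ((401.47357177734375, 372.2215881347656), (52.41770935058594, 63.51787185668945), 29.973857879638672)
w7 van all ((404.80230712890625, 366.4071960449219), (52.81624984741211, 81.8541259765625), 29.86176872253418)
```

Emit:
step_arm:
  motion:
    - {"dp":[-27,50,20],"twist":[0,0,0],"hand":1}
    - {"dp":[-54,102,70],"twist":[0,0,0],"hand":1}
    - {"dp":[-54,102,130],"twist":[0,0,0],"hand":1}
    - {"dp":[-54,102,185],"twist":[0,0,0],"hand":1}
    - {"dp":[-54,102,185],"twist":[0,0,0],"hand":1}

```text
clock: 18.58
tool_pos: [0.5057, 0.3843, 0.1581]
eef_rot: [-0.055, 0.998, -0.004, -0.004]
contact_force: [0.5, -0.3, 0.6]
opening: 1.007
finger_force: 0.0
```

Emit:
step_arm:
  motion:
    - {"dp":[0,0,50],"twist":[0,0,0],"hand":1}
    - {"dp":[0,0,90],"twist":[0,0,0],"hand":1}
    - {"dp":[0,0,104],"twist":[0,0,0],"hand":0.6}
    - {"dp":[0,0,104],"twist":[0,0,0],"hand":0.0}
    - {"dp":[0,0,104],"twist":[0,0,0],"hand":-0.2}
  force: 20

```text
clock: 19.2
tool_pos: [0.5087, 0.3885, 0.0612]
eef_rot: [-0.055, 0.998, 0.001, 0.001]
contact_force: [-0.8, 0.3, -0.6]
opening: 0.682
finger_force: 0.0
```

Emit:
step_arm:
  motion:
    - {"dp":[0,0,0],"twist":[0,0,0],"hand":-0.5}
    - {"dp":[0,0,0],"twist":[0,0,0],"hand":-0.5}
    - {"dp":[0,0,0],"twist":[0,0,0],"hand":-0.5}

```text
clock: 19.58
tool_pos: [0.5083, 0.3868, 0.0599]
eef_rot: [-0.055, 0.998, -0.0, 0.001]
contact_force: [0.3, -2.6, 6.9]
opening: 0.495
finger_force: 20.0
```

Emit:
step_arm:
  motion:
    - {"dp":[0,0,-20],"twist":[0,0,0],"hand":-0.5}
    - {"dp":[0,0,-60],"twist":[0,0,0],"hand":-0.5}
    - {"dp":[0,0,-100],"twist":[0,0,0],"hand":-0.5}
    - {"dp":[0,-10,-135],"twist":[0,0,0],"hand":-0.5}
    - {"dp":[-5,-30,-150],"twist":[0,0,0],"hand":-0.5}

```text
clock: 20.2
tool_pos: [0.5154, 0.3602, 0.2125]
eef_rot: [-0.056, 0.998, 0.002, 0.001]
contact_force: [-0.2, -0.5, -2.3]
opening: 0.494
finger_force: 20.0
```

Emit:
step_arm:
  motion:
    - {"dp":[-10,-40,0],"twist":[0,0,0],"hand":-0.5}
    - {"dp":[-20,-85,0],"twist":[0,0,0],"hand":-0.5}
    - {"dp":[-30,-130,0],"twist":[0,0,0],"hand":-0.5}
    - {"dp":[-40,-175,0],"twist":[0,0,0],"hand":-0.5}
    - {"dp":[-50,-220,0],"twist":[0,0,0],"hand":-0.5}

```text
clock: 20.82
tool_pos: [0.5901, 0.1439, 0.2099]
eef_rot: [-0.055, 0.998, 0.0, 0.001]
contact_force: [0.4, 0.1, -1.1]
opening: 0.491
finger_force: 20.0
```

Emit:
step_arm:
  motion:
    - {"dp":[-10,-45,0],"twist":[0,0,0],"hand":-0.5}
    - {"dp":[-20,-90,0],"twist":[0,0,0],"hand":-0.5}
    - {"dp":[-30,-130,0],"twist":[0,0,0],"hand":-0.5}
    - {"dp":[-38,-160,0],"twist":[0,0,0],"hand":-0.5}
    - {"dp":[-41,-174,0],"twist":[0,0,0],"hand":-0.5}

```text
clock: 21.45
tool_pos: [0.6501, -0.0257, 0.2094]
eef_rot: [-0.054, 0.999, -0.0, 0.0]
contact_force: [0.1, -0.4, -0.8]
opening: 0.492
finger_force: 20.0
```

Emit:
step_arm:
  motion:
    - {"dp":[0,0,0],"twist":[0,0,0],"hand":-0.5}
    - {"dp":[0,0,0],"twist":[0,0,0],"hand":-0.5}

```text
clock: 21.7
tool_pos: [0.6491, -0.0212, 0.2092]
eef_rot: [-0.057, 0.998, 0.001, 0.0]
contact_force: [-0.4, 0.3, -1.1]
opening: 0.489
finger_force: 20.0
```

Emit:
step_arm:
  motion:
    - {"dp":[0,0,18],"twist":[0,0,0],"hand":-0.5}
    - {"dp":[0,0,36],"twist":[0,0,0],"hand":-0.5}
    - {"dp":[0,0,47],"twist":[0,0,0],"hand":-0.5}
    - {"dp":[0,0,52],"twist":[0,0,0],"hand":-0.5}
    - {"dp":[0,0,52],"twist":[0,0,0],"hand":-0.5}

```text
clock: 22.32
tool_pos: [0.6496, -0.0235, 0.1566]
eef_rot: [-0.055, 0.998, 0.0, -0.0]
contact_force: [-1.0, 0.4, -1.3]
opening: 0.495
finger_force: 20.0
```

Emit:
step_arm:
  motion:
    - {"dp":[0,0,0],"twist":[0,0,0],"hand":-0.5}
    - {"dp":[0,0,0],"twist":[0,0,0],"hand":-0.5}

```text
clock: 22.58
tool_pos: [0.6498, -0.0236, 0.157]
eef_rot: [-0.055, 0.998, 0.0, 0.0]
contact_force: [-0.3, 0.8, -1.7]
opening: 0.492
finger_force: 20.0
```

Emit:
step_arm:
  motion:
    - {"dp":[0,0,1.5],"twist":[0,0,0],"hand":-0.5}
    - {"dp":[0,0,1.5],"twist":[0,0,0],"hand":0.1}
    - {"dp":[0,0,1.5],"twist":[0,0,0],"hand":0.3}
    - {"dp":[0,0,1.5],"twist":[0,0,0],"hand":0.4}
    - {"dp":[0,0,-30],"twist":[0,0,0],"hand":0.4}

```text
clock: 23.2
tool_pos: [0.6479, -0.0242, 0.1847]
eef_rot: [-0.055, 0.998, -0.0, -0.003]
contact_force: [0.2, -0.5, -0.4]
opening: 0.699
finger_force: 0.0
```

Emit:
step_arm:
  motion:
    - {"dp":[0,0,-50],"twist":[0,0,0],"hand":0.5}
    - {"dp":[0,0,-110],"twist":[0,0,0],"hand":1}
    - {"dp":[20,40,-150],"twist":[0,0,0],"hand":1}
    - {"dp":[45,90,-160],"twist":[0,0,0],"hand":1}
    - {"dp":[72,140,-160],"twist":[0,0,0],"hand":1}

```text
clock: 23.82
tool_pos: [0.5622, 0.1093, 0.3481]
eef_rot: [-0.055, 0.998, 0.001, 0.001]
contact_force: [0.8, 0.1, 0.1]
opening: 1.003
finger_force: 0.0
```

Emit:
step_arm:
  motion:
    - {"dp":[27,46,0],"twist":[0,0,0],"hand":1}
    - {"dp":[54,92,0],"twist":[0,0,0],"hand":1}
    - {"dp":[80,138,0],"twist":[0,0,0],"hand":1}
    - {"dp":[96,164,0],"twist":[0,0,0],"hand":1}
    - {"dp":[96,164,0],"twist":[0,0,0],"hand":1}

```text
clock: 24.45
tool_pos: [0.4474, 0.2624, 0.3473]
eef_rot: [-0.058, 0.998, 0.001, 0.0]
contact_force: [1.3, -0.6, 0.9]
opening: 0.997
finger_force: 0.0
```

```bash
cat > v.py <<'E'
from h import *
import sys
from scipy.optimize import least_squares
n=sys.argv[1];s=snap('wrist');save(s,n+'.png');pickle.dump({k:s[k] for k in ['T','fx','fy','cx','cy','pixels','depth']},open(n+'.pkl','wb'))
st=r.get_state();print(st['clock'],st['tool_pos'].round(4),'yaw',np.degrees(np.arctan2(*R.from_quat(st['eef_rot']).as_matrix()[[1,0],1])),'q',st['q'].round(2))
det={}
for c in ['wrist','scene']:
    S=s if c=='wrist' else snap('scene')
    for t in ['owl','vase','van']:
        det[c,t]=[(round(d['score'],2),w(S,d['at']).round(3).tolist()) for d in r.search_frame(c,t)][:4];print(c,t,det[c,t])
W=cloud(s);gr=W[...,2]<.2
def roof(c):
    d=np.hypot(W[...,0]-c[0],W[...,1]-c[1]);k=(d<.055)&(W[...,2]>.012)&(W[...,2]<.075);return k.sum(),cv2.minAreaRect((W[k][:,:2]*1000).astype(np.float32))
print('van',roof((.404,.366)))
c=(.429,.2705);d=np.hypot(W[...,0]-c[0],W[...,1]-c[1]);k=(d<.045)&(W[...,2]>.02)&(W[...,2]<.11);A=W[k][:,:2]
print('owl pts',k.sum(),A.mean(0),cv2.minEnclosingCircle((A*1000).astype(np.float32)))
E
python3 v.py w8
```

```text
24.5 [0.4489 0.2604 0.3469] yaw 96.44305431498107 q [-0.12  0.53 -0.79  1.75  0.43  1.05  0.62]
wrist owl [(0.66, [0.424, 0.27, 0.076]), (0.39, [0.708, 0.255, 0.11])]
wrist vase []
wrist van [(0.88, [0.403, 0.363, 0.066]), (0.86, [0.71, 0.404, 0.066]), (0.84, [0.384, 0.533, 0.057]), (0.82, [0.268, 0.336, 0.032])]
scene owl [(0.82, [0.444, 0.276, 0.05])]
scene vase [(0.57, [0.666, -0.016, 0.149])]
scene van [(0.93, [0.257, 0.322, 0.04]), (0.89, [0.405, 0.555, 0.042]), (0.89, [0.724, 0.404, 0.051]), (0.84, [0.424, 0.724, 0.05])]
van (np.int64(3687), ((404.6289978027344, 366.586669921875), (52.84386444091797, 82.4337158203125), 29.842178344726562))
owl pts 1445 [0.42469464 0.2693798 ] ((426.43011474609375, 270.0273742675781), 25.187793731689453)
```

Emit:
step_arm:
  motion:
    - {"dp":[7,24,30],"twist":[0,0,0.17],"hand":1}
    - {"dp":[14,48,60],"twist":[0,0,0.34],"hand":1}
    - {"dp":[21,72,90],"twist":[0,0,0.51],"hand":1}
    - {"dp":[28,96,120],"twist":[0,0,0.68],"hand":1}
    - {"dp":[32,109.5,150],"twist":[0,0,0.85],"hand":1}

```text
clock: 25.48
tool_pos: [0.405, 0.3667, 0.1958]
eef_rot: [0.364, 0.932, 0.001, -0.0]
contact_force: [1.0, 0.2, 0.3]
opening: 0.999
finger_force: 0.0
```

Emit:
step_arm:
  motion:
    - {"dp":[0,0,15],"twist":[0,0,0.16],"hand":1}
    - {"dp":[0,0,30],"twist":[0,0,0.309],"hand":1}
    - {"dp":[0,0,40],"twist":[0,0,0.309],"hand":1}
    - {"dp":[0,0,40],"twist":[0,0,0.309],"hand":1}

```text
clock: 25.98
tool_pos: [0.4053, 0.365, 0.1562]
eef_rot: [0.5, 0.866, -0.001, -0.0]
contact_force: [-0.5, -0.6, -0.0]
opening: 0.997
finger_force: 0.0
```

```bash
python3 -c "
from h import *
for i in range(3):
    st=r.get_state();print(st['tool_pos'].round(4),'yaw',np.degrees(np.arctan2(*R.from_quat(st['eef_rot']).as_matrix()[[1,0],1])).round(2)); s=snap('wrist')
W=cloud(s);d=np.hypot(W[...,0]-.405,W[...,1]-.366);k=(d<.055)&(W[...,2]>.05)&(W[...,2]<.075);print(k.sum(),cv2.minAreaRect((W[k][:,:2]*1000).astype(np.float32)))
"
```

```text
[0.4053 0.365  0.1562] yaw 30.03
[0.4055 0.3653 0.1567] yaw 30.0
[0.4056 0.3655 0.157 ] yaw 29.98
7855 ((400.978271484375, 372.7147521972656), (52.61819839477539, 63.702423095703125), 30.012676239013672)
```

Emit:
step_arm:
  motion:
    - {"dp":[0,0,45],"twist":[0,0,0],"hand":1}
    - {"dp":[0,0,90],"twist":[0,0,0],"hand":1}
    - {"dp":[0,0,107],"twist":[0,0,0],"hand":0.7}
    - {"dp":[0,0,107],"twist":[0,0,0],"hand":0.2}
    - {"dp":[0,0,107],"twist":[0,0,0],"hand":0.0}
  force: 25

```text
clock: 26.75
tool_pos: [0.4061, 0.3662, 0.0511]
eef_rot: [0.501, 0.866, 0.001, 0.0]
contact_force: [-0.3, 0.6, 0.9]
opening: 0.683
finger_force: 0.0
```

Emit:
step_arm:
  motion:
    - {"dp":[0,0,0],"twist":[0,0,0],"hand":-0.4}
    - {"dp":[0,0,0],"twist":[0,0,0],"hand":-0.4}
    - {"dp":[0,0,0],"twist":[0,0,0],"hand":-0.4}

```text
clock: 27.12
tool_pos: [0.4057, 0.3658, 0.0512]
eef_rot: [0.501, 0.866, 0.001, 0.0]
contact_force: [-1.2, 0.2, 6.5]
opening: 0.583
finger_force: 25.0
```

Emit:
step_arm:
  motion:
    - {"dp":[0,0,-20],"twist":[0,0,0],"hand":-0.4}
    - {"dp":[0,0,-60],"twist":[0,0,0],"hand":-0.4}
    - {"dp":[0,0,-105],"twist":[0,0,0],"hand":-0.4}
    - {"dp":[0,0,-140],"twist":[0,0,0],"hand":-0.4}
    - {"dp":[0,0,-150],"twist":[0,0,0],"hand":-0.4}

```text
clock: 27.75
tool_pos: [0.4062, 0.3661, 0.202]
eef_rot: [0.501, 0.866, 0.002, 0.001]
contact_force: [-0.8, -0.4, -3.1]
opening: 0.586
finger_force: 25.0
```

Emit:
step_arm:
  motion:
    - {"dp":[-24,0,0],"twist":[0,0,-0.09],"hand":-0.4}
    - {"dp":[-60,0,0],"twist":[0,0,-0.22],"hand":-0.4}
    - {"dp":[-98,0,0],"twist":[0,0,-0.36],"hand":-0.4}
    - {"dp":[-138,-1,0],"twist":[0,0,-0.49],"hand":-0.4}
    - {"dp":[-170,-1,0],"twist":[0,0,-0.6],"hand":-0.4}

```text
clock: 28.38
tool_pos: [0.4894, 0.2151, 0.1984]
eef_rot: [0.221, 0.975, -0.001, -0.001]
contact_force: [-0.1, -0.1, -1.2]
opening: 0.588
finger_force: 25.0
```

Emit:
step_arm:
  motion:
    - {"dp":[-30,-21,0],"twist":[0,0,-0.12],"hand":-0.4}
    - {"dp":[-62,-43,0],"twist":[0,0,-0.25],"hand":-0.4}
    - {"dp":[-95,-66,0],"twist":[0,0,-0.38],"hand":-0.4}
    - {"dp":[-123,-85,0],"twist":[0,0,-0.49],"hand":-0.4}
    - {"dp":[-139.5,-97,0],"twist":[0,0,-0.555],"hand":-0.4}

```text
clock: 29.0
tool_pos: [0.5729, 0.0668, 0.198]
eef_rot: [-0.053, 0.999, -0.001, -0.001]
contact_force: [0.1, -0.0, -2.1]
opening: 0.585
finger_force: 25.0
```

Emit:
step_arm:
  motion:
    - {"dp":[0,0,10],"twist":[0,0,0],"hand":-0.4}
    - {"dp":[0,0,25],"twist":[0,0,0],"hand":-0.4}
    - {"dp":[0,0,38],"twist":[0,0,0],"hand":-0.4}
    - {"dp":[0,0,40],"twist":[0,0,0],"hand":-0.4}
    - {"dp":[0,0,40],"twist":[0,0,0],"hand":-0.4}

```text
clock: 29.62
tool_pos: [0.5727, 0.0703, 0.1596]
eef_rot: [-0.054, 0.999, 0.0, -0.0]
contact_force: [0.1, -0.4, -2.0]
opening: 0.585
finger_force: 25.0
```

```bash
cat > u.py <<'E'
from h import *
s=snap('side');s2=snap('scene');p=r.get_state();print(p['tool_pos'],p['eef_rot'].round(3))
p=p['tool_pos']
def cr(s,p,k=60):
    u,v=map(int,proj(s,p));return cv2.resize(s['pixels'][max(0,v-k):v+k,max(0,u-k):u+k,::-1],(390,390),interpolation=2)
import sys
q=np.array([.586,0,.13]);cv2.imwrite('pics/%s.png'%sys.argv[1],np.hstack([cr(s,q),cr(s2,q)]))
E
python3 u.py c9
```

```text
[0.57307634 0.07003957 0.16012233] [-0.053  0.999  0.     0.   ]
```

View pics/c9.png

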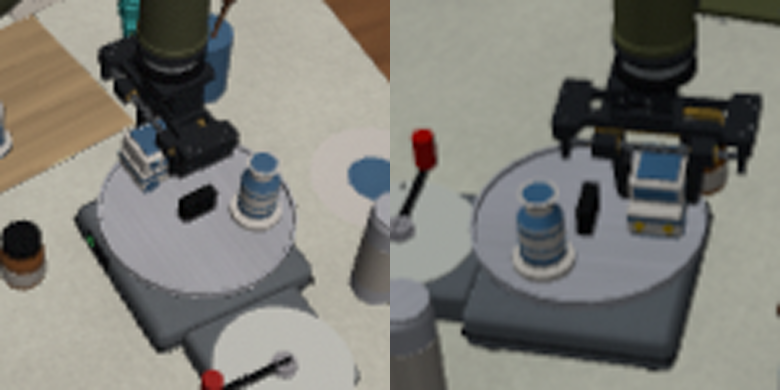

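Emit:
step_arm:
  motion:
    - {"dp":[0,0,6],"twist":[0,0,0],"hand":-0.4}
    - {"dp":[0,0,10],"twist":[0,0,0],"hand":-0.4}
    - {"dp":[0,0,12],"twist":[0,0,0],"hand":-0.4}
    - {"dp":[0,0,12.5],"twist":[0,0,0],"hand":-0.4}
    - {"dp":[0,0,12.5],"twist":[0,0,0],"hand":-0.4}

```text
clock: 30.35
tool_pos: [0.5729, 0.0696, 0.1473]
eef_rot: [-0.053, 0.999, 0.0, 0.0]
contact_force: [-0.3, -0.0, -2.2]
opening: 0.586
finger_force: 25.0
```

Emit:
step_arm:
  motion:
    - {"dp":[0,0,0],"twist":[0,0,0],"hand":0.3}
    - {"dp":[0,0,0],"twist":[0,0,0],"hand":0.5}
    - {"dp":[0,0,0],"twist":[0,0,0],"hand":0.5}
    - {"dp":[0,0,-25],"twist":[0,0,0],"hand":0.5}
    - {"dp":[0,0,-75],"twist":[0,0,0],"hand":0.5}

```text
clock: 30.98
tool_pos: [0.5717, 0.069, 0.2215]
eef_rot: [-0.053, 0.999, -0.0, -0.002]
contact_force: [1.2, -0.2, -0.2]
opening: 0.752
finger_force: 0.0
```

Emit:
step_arm:
  motion:
    - {"dp":[0,0,-60],"twist":[0,0,0],"hand":1}
    - {"dp":[15,30,-110],"twist":[0,0,0],"hand":1}
    - {"dp":[40,70,-125],"twist":[0,0,0],"hand":1}
    - {"dp":[70,115,-125],"twist":[0,0,0],"hand":1}
    - {"dp":[90,130,-125],"twist":[0,0,0],"hand":1}

```text
clock: 31.6
tool_pos: [0.4674, 0.1924, 0.3481]
eef_rot: [-0.056, 0.998, 0.001, 0.001]
contact_force: [0.4, -0.3, 0.9]
opening: 0.999
finger_force: 0.0
```

Emit:
step_arm:
  motion:
    - {"dp":[0,0,0],"twist":[0,0,0],"hand":1}
    - {"dp":[0,0,0],"twist":[0,0,0],"hand":1}

```text
clock: 31.85
tool_pos: [0.4707, 0.1883, 0.3471]
eef_rot: [-0.052, 0.999, -0.0, 0.0]
contact_force: [0.9, 0.1, -0.6]
opening: 1.002
finger_force: 0.0
```

```bash
python3 v.py w10
```

```text
31.9 [0.4708 0.1881 0.347 ] yaw 95.93833679255815 q [ 0.07  0.53 -0.87  1.78  0.46  1.05  0.71]
wrist owl [(0.88, [0.45, 0.255, 0.078]), (0.16, [0.631, -0.016, 0.109])]
wrist vase [(0.66, [0.632, -0.016, 0.107])]
wrist van [(0.93, [0.537, 0.074, 0.148]), (0.77, [0.393, 0.517, 0.014]), (0.59, [0.719, 0.403, 0.067])]
scene owl [(0.94, [0.471, 0.264, 0.047])]
scene vase [(0.82, [0.666, -0.016, 0.148])]
scene van [(0.94, [0.257, 0.321, 0.042]), (0.66, [0.424, 0.726, 0.047]), (0.66, [0.725, 0.404, 0.049]), (0.57, [0.594, 0.072, 0.141])]
van (np.int64(0), ((0.0, 0.0), (0.0, 0.0), 0.0))
owl pts 1415 [0.4503483  0.25541715] ((452.82904052734375, 259.3008117675781), 23.890268325805664)
```

View pics/w10.png

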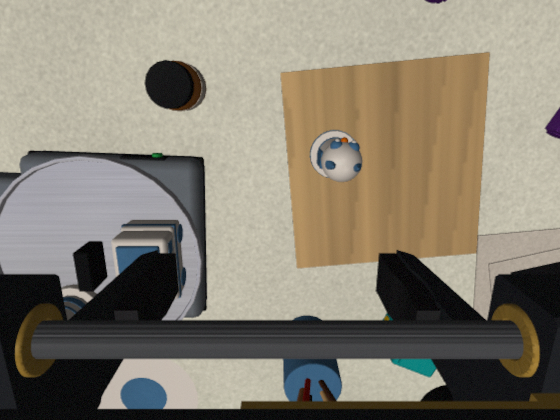

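```bash
python3 - <<'E'
from h import *
from scipy.optimize import least_squares
W=cloud(load('w10'));d=np.hypot(W[...,0]-.455,W[...,1]-.258)
for lo,hi in [(.02,.045),(.045,.066)]:
    k=(d<.04)&(W[...,2]>lo)&(W[...,2]<hi);P=W[k]
    f=least_squares(lambda c:np.hypot(P[:,0]-c[0],P[:,1]-c[1])-.022,(.455,.258),loss='soft_l1',f_scale=.001);print(k.sum(),f.x.round(4),np.median(abs(f.fun)).round(4))
k=(d<.045)&(W[...,2]>.0105)&(W[...,2]<.0155);print('foot',k.sum(),cv2.minEnclosingCircle((W[k][:,:2]*1000).astype(np.float32)))
k=(d<.05)&(W[...,2]>.02);print('top z',W[k&(W[...,2]<.12)][:,2].max())
E
```

```text
113 [0.4574 0.2581] 0.0003
91 [0.4577 0.2582] 0.0004
foot 459 ((456.6201477050781, 258.3282165527344), 30.269344329833984)
top z 0.0954405172847298
```

Emit:
step_arm:
  motion:
    - {"dp":[3,40,40],"twist":[0,0,0],"hand":1}
    - {"dp":[5.5,71,85],"twist":[0,0,0],"hand":1}
    - {"dp":[5.5,71,140],"twist":[0,0,0],"hand":1}
    - {"dp":[5.5,71,185],"twist":[0,0,0],"hand":1}
    - {"dp":[5.5,71,185],"twist":[0,0,0],"hand":1}

```text
clock: 32.88
tool_pos: [0.4551, 0.2581, 0.1599]
eef_rot: [-0.053, 0.999, -0.002, -0.003]
contact_force: [-0.7, -0.2, 0.3]
opening: 1.001
finger_force: 0.0
```

Emit:
step_arm:
  motion:
    - {"dp":[0,0,50],"twist":[0,0,0],"hand":1}
    - {"dp":[0,0,90],"twist":[0,0,0],"hand":1}
    - {"dp":[0,0,104],"twist":[0,0,0],"hand":0.6}
    - {"dp":[0,0,104],"twist":[0,0,0],"hand":0.0}
    - {"dp":[0,0,104],"twist":[0,0,0],"hand":-0.2}
  force: 20

```text
clock: 33.5
tool_pos: [0.4576, 0.2602, 0.06]
eef_rot: [-0.053, 0.999, 0.001, 0.001]
contact_force: [0.6, 0.8, 0.3]
opening: 0.682
finger_force: 0.0
```

Emit:
step_arm:
  motion:
    - {"dp":[0,0,0],"twist":[0,0,0],"hand":-0.5}
    - {"dp":[0,0,0],"twist":[0,0,0],"hand":-0.5}
    - {"dp":[0,0,0],"twist":[0,0,0],"hand":-0.5}

```text
clock: 33.88
tool_pos: [0.4572, 0.2593, 0.0592]
eef_rot: [-0.053, 0.999, 0.0, 0.001]
contact_force: [-1.0, -1.4, 7.3]
opening: 0.498
finger_force: 20.0
```

Emit:
step_arm:
  motion:
    - {"dp":[0,0,-20],"twist":[0,0,0],"hand":-0.5}
    - {"dp":[0,0,-60],"twist":[0,0,0],"hand":-0.5}
    - {"dp":[0,0,-105],"twist":[0,0,0],"hand":-0.5}
    - {"dp":[0,0,-150],"twist":[0,0,0],"hand":-0.5}
    - {"dp":[0,0,-190],"twist":[0,0,0],"hand":-0.5}

```text
clock: 34.5
tool_pos: [0.4563, 0.259, 0.2498]
eef_rot: [-0.053, 0.999, -0.0, -0.0]
contact_force: [0.6, 0.5, -2.5]
opening: 0.492
finger_force: 20.0
```

Emit:
step_arm:
  motion:
    - {"dp":[-4,-30,0],"twist":[0,0,0],"hand":-0.5}
    - {"dp":[-9,-70,0],"twist":[0,0,0],"hand":-0.5}
    - {"dp":[-15,-115,0],"twist":[0,0,0],"hand":-0.5}
    - {"dp":[-21,-160,0],"twist":[0,0,0],"hand":-0.5}
    - {"dp":[-27,-205,0],"twist":[0,0,0],"hand":-0.5}

```text
clock: 35.12
tool_pos: [0.505, 0.0567, 0.2482]
eef_rot: [-0.053, 0.999, -0.0, -0.0]
contact_force: [0.6, 0.6, -1.8]
opening: 0.494
finger_force: 20.0
```

Emit:
step_arm:
  motion:
    - {"dp":[-5,-40,0],"twist":[0,0,0],"hand":-0.5}
    - {"dp":[-10,-75,0],"twist":[0,0,0],"hand":-0.5}
    - {"dp":[-13,-99,0],"twist":[0,0,0],"hand":-0.5}
    - {"dp":[-13,-99,15],"twist":[0,0,0],"hand":-0.5}
    - {"dp":[-13,-99,40],"twist":[0,0,0],"hand":-0.5}

```text
clock: 35.75
tool_pos: [0.5285, -0.0377, 0.2077]
eef_rot: [-0.053, 0.999, 0.001, 0.001]
contact_force: [-0.1, 0.6, -3.0]
opening: 0.488
finger_force: 20.0
```

Emit:
step_arm:
  motion:
    - {"dp":[0,0,20],"twist":[0,0,0],"hand":-0.5}
    - {"dp":[0,0,36],"twist":[0,0,0],"hand":-0.5}
    - {"dp":[0,0,46],"twist":[0,0,0],"hand":-0.5}
    - {"dp":[0,0,46],"twist":[0,0,0],"hand":-0.5}
    - {"dp":[0,0,46],"twist":[0,0,0],"hand":-0.5}

```text
clock: 36.38
tool_pos: [0.529, -0.0384, 0.1627]
eef_rot: [-0.053, 0.999, 0.0, 0.001]
contact_force: [0.3, -0.6, -2.1]
opening: 0.489
finger_force: 20.0
```

Emit:
step_arm:
  motion:
    - {"dp":[0,0,4],"twist":[0,0,0],"hand":-0.5}
    - {"dp":[0,0,6],"twist":[0,0,0],"hand":-0.5}
    - {"dp":[0,0,6.5],"twist":[0,0,0],"hand":-0.5}
    - {"dp":[0,0,6.5],"twist":[0,0,0],"hand":-0.5}
    - {"dp":[0,0,6.5],"twist":[0,0,0],"hand":-0.5}

```text
clock: 37.0
tool_pos: [0.5286, -0.0387, 0.1558]
eef_rot: [-0.053, 0.999, 0.0, 0.0]
contact_force: [-0.2, -0.3, -2.4]
opening: 0.496
finger_force: 20.0
```

Emit:
step_arm:
  motion:
    - {"dp":[0,0,0],"twist":[0,0,0],"hand":0.1}
    - {"dp":[0,0,0],"twist":[0,0,0],"hand":0.3}
    - {"dp":[0,0,0],"twist":[0,0,0],"hand":0.4}
    - {"dp":[0,0,-25],"twist":[0,0,0],"hand":0.4}
    - {"dp":[0,0,-75],"twist":[0,0,0],"hand":0.4}

```text
clock: 37.62
tool_pos: [0.5274, -0.039, 0.2302]
eef_rot: [-0.053, 0.999, 0.0, -0.002]
contact_force: [0.9, -0.3, 0.8]
opening: 0.699
finger_force: 0.0
```

Emit:
step_arm:
  motion:
    - {"dp":[10,-10,-60],"twist":[0,0,0],"hand":1}
    - {"dp":[25,-30,-115],"twist":[0,0,0],"hand":1}
    - {"dp":[35,-45,-130],"twist":[0,0,0],"hand":1}
    - {"dp":[35,-50,-130],"twist":[0,0,0],"hand":1}
    - {"dp":[35,-50,-130],"twist":[0,0,0],"hand":1}

```text
clock: 38.25
tool_pos: [0.4988, -0.0922, 0.3597]
eef_rot: [-0.053, 0.999, 0.0, -0.001]
contact_force: [0.1, -0.6, -0.3]
opening: 0.999
finger_force: 0.0
```

```bash
python3 c.py w11 owl vase van lever_knob marker_tip; cat > x.py <<'E'
from h import *
import sys
s=load(sys.argv[1]);W=cloud(s);hsv=cv2.cvtColor(s['pixels'],cv2.COLOR_RGB2HSV)
def near(c,rad,z0,z1): return (np.hypot(W[...,0]-c[0],W[...,1]-c[1])<rad)&(W[...,2]>z0)&(W[...,2]<z1)
for t,c,h in [('owl',(.53,-.04),.09),('vase',(.65,-.025),.088),('van',(.574,.07),.062)]:
    k=near(c,.05,.1+h-.012,.1+h+.012);print(t,k.sum(),W[k].mean(0).round(4) if k.any() else 0, W[k][:,2].max().round(4) if k.any() else 0)
p=(.5865,.0015);k=near(p,.105,.09,.106);A=W[k];print('floor',np.linalg.lstsq(np.c_[A[:,:2]-p,np.ones(len(A))],A[:,2],rcond=None)[0].round(4))
red=((hsv[...,0]<8)|(hsv[...,0]>172))&(hsv[...,1]>150)&(hsv[...,2]>60);k=red&near((.55,-.25),.1,.098,.11);print('knob',k.sum(),W[k].mean(0).round(4))
E
python3 x.py w11; python3 u.py c11
```

```text
38.3 [ 0.4988 -0.0917  0.3595] [-5.340e-02  9.986e-01  5.000e-04 -9.000e-04] cam [[-0.105, 0.955, 0.279, 0.427], [0.994, 0.101, 0.028, -0.099], [-0.001, 0.28, -0.96, 0.484], [0.0, 0.0, 0.0, 1.0]]
owl [(0.97, [0.5172, -0.0428, 0.1767]), (0.43, [0.538, -0.2017, 0.0664]), (0.41, [0.7525, -0.1181, 0.1298])]
vase [(0.84, [0.6325, -0.0303, 0.1245])]
van [(0.98, [0.5406, 0.0648, 0.1578])]
lever_knob [(0.88, [0.5388, -0.1966, 0.0677]), (0.55, [0.5678, -0.0073, 0.1021])]
marker_tip [(0.54, [0.5515, -0.2417, 0.0547])]
owl 1186 [ 0.526  -0.0395  0.1832] 0.1908
vase 232 [ 0.6624 -0.0221  0.1885] 0.1903
van 2005 [0.5515 0.0691 0.1599] 0.164
floor [ 0.001  -0.0019  0.1003]
knob 371 [ 0.5036 -0.1994  0.1024]
[ 0.49909644 -0.0916801   0.36041899] [-0.054  0.999  0.    -0.   ]
```

View pics/w11.png

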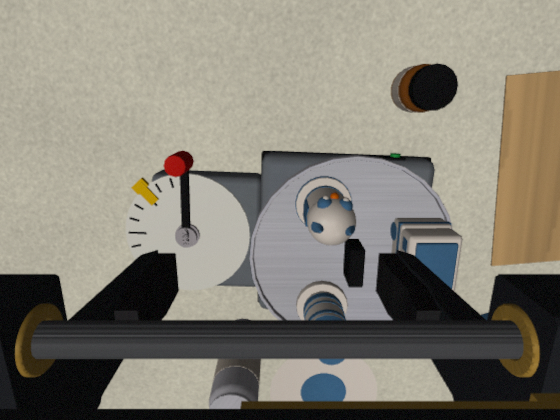

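View pics/c11.png

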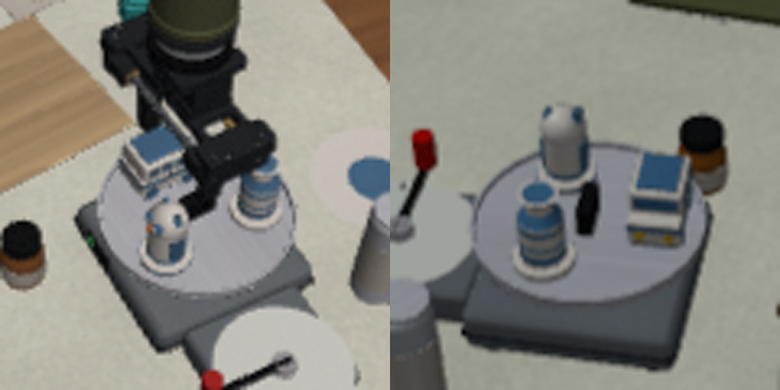

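```bash
python3 - <<'E'
from h import *
s=load('w11');W=cloud(s);hsv=cv2.cvtColor(s['pixels'],cv2.COLOR_RGB2HSV)
k=(np.hypot(W[...,0]-.597,W[...,1]+.192)<.016)&(W[...,2]>.061)&(W[...,2]<.075);print('hub',k.sum(),W[k].mean(0),cv2.minEnclosingCircle((W[k][:,:2]*1000).astype(np.float32)))
ys,xs=np.mgrid[:420,:560]
y=(abs(hsv[...,0].astype(int)-26)<6)&(hsv[...,1]>150)&(hsv[...,2]>100)&(np.hypot(W[...,0]-.549,W[...,1]+.247)<.04)
Y=ray(s,np.c_[xs[y],ys[y]],.0555)[:,:2];u,sv,vt=np.linalg.svd(Y-Y.mean(0),full_matrices=False)
print('yellow',y.sum(),Y.mean(0),np.degrees(np.arctan2(vt[0,1],vt[0,0])),cv2.minAreaRect((Y*1000).astype(np.float32)))
E
```

```text
hub 378 [ 0.59741432 -0.19400907  0.06447596] ((596.9088745117188, -194.33270263671875), 15.619444847106934)
yellow 295 [ 0.54832211 -0.24739736] 45.121286151631054 ((549.4889526367188, -245.77096557617188), (31.63507843017578, 17.30056381225586), 47.32157516479492)
```

Emit:
step_arm:
  motion:
    - {"dp":[2,-30,40],"twist":[0,0,0],"hand":0.4}
    - {"dp":[4,-65,80],"twist":[0,0,0],"hand":0.4}
    - {"dp":[7,-108,110],"twist":[0,0,0],"hand":0.4}
    - {"dp":[7,-108,165],"twist":[0,0,0],"hand":0.4}
    - {"dp":[7,-108,165],"twist":[0,0,0],"hand":0.4}

```text
clock: 39.28
tool_pos: [0.501, -0.2002, 0.1927]
eef_rot: [-0.053, 0.999, 0.001, -0.004]
contact_force: [-0.3, -0.5, -0.1]
opening: 0.699
finger_force: 0.0
```

Emit:
step_arm:
  motion:
    - {"dp":[0,0,45],"twist":[0,0,0],"hand":0.4}
    - {"dp":[0,0,85],"twist":[0,0,0],"hand":0.4}
    - {"dp":[0,0,101],"twist":[0,0,0],"hand":0.3}
    - {"dp":[0,0,101],"twist":[0,0,0],"hand":-0.2}
    - {"dp":[0,0,101],"twist":[0,0,0],"hand":-1}
  force: 12

```text
clock: 39.9
tool_pos: [0.5049, -0.2002, 0.0965]
eef_rot: [-0.053, 0.999, -0.0, 0.002]
contact_force: [0.7, -0.2, 0.3]
opening: 0.45
finger_force: 0.0
```

Emit:
step_arm:
  motion:
    - {"dp":[0,0,0],"twist":[0,0,0],"hand":-1}
    - {"dp":[0,0,0],"twist":[0,0,0],"hand":-1}
    - {"dp":[0,0,0],"twist":[0,0,0],"hand":-1}
    - {"dp":[0,0,0],"twist":[0,0,0],"hand":-1}

```text
clock: 40.4
tool_pos: [0.5042, -0.2007, 0.0956]
eef_rot: [-0.053, 0.999, -0.001, 0.001]
contact_force: [-0.9, -0.6, 6.6]
opening: 0.269
finger_force: 12.0
```

Emit:
step_arm:
  motion:
    - {"dp":[-1,-16,0],"twist":[0,0,0],"hand":-1}
    - {"dp":[-5,-32,0],"twist":[0,0,0],"hand":-1}
    - {"dp":[-11,-46,0],"twist":[0,0,0],"hand":-1}
    - {"dp":[-18,-57,0],"twist":[0,0,0],"hand":-1}
    - {"dp":[-24,-65,0],"twist":[0,0,0],"hand":-1}

```text
clock: 41.02
tool_pos: [0.5339, -0.2618, 0.0949]
eef_rot: [-0.054, 0.999, 0.001, -0.001]
contact_force: [-4.0, 3.3, 4.4]
opening: 0.266
finger_force: 12.0
```

Emit:
step_arm:
  motion:
    - {"dp":[0,0,0],"twist":[0,0,0],"hand":-1}
    - {"dp":[0,0,0],"twist":[0,0,0],"hand":-1}
    - {"dp":[0,0,0],"twist":[0,0,0],"hand":-1}

```text
clock: 41.4
tool_pos: [0.5346, -0.2625, 0.0949]
eef_rot: [-0.053, 0.999, -0.0, 0.0]
contact_force: [-1.0, -0.6, 4.1]
opening: 0.27
finger_force: 12.0
```

Release, rise and check.

Emit:
step_arm:
  motion:
    - {"dp":[0,0,0],"twist":[0,0,0],"hand":-0.2}
    - {"dp":[0,0,0],"twist":[0,0,0],"hand":0.1}
    - {"dp":[0,0,0],"twist":[0,0,0],"hand":0.3}
    - {"dp":[0,0,-25],"twist":[0,0,0],"hand":0.3}
    - {"dp":[0,0,-80],"twist":[0,0,0],"hand":0.3}

```text
clock: 42.02
tool_pos: [0.5327, -0.2622, 0.1734]
eef_rot: [-0.053, 0.999, 0.001, -0.002]
contact_force: [-0.1, -1.0, 0.6]
opening: 0.648
finger_force: 0.0
```

Emit:
step_arm:
  motion:
    - {"dp":[10,20,-60],"twist":[0,0,0],"hand":1}
    - {"dp":[25,60,-120],"twist":[0,0,0],"hand":1}
    - {"dp":[35,110,-180],"twist":[0,0,0],"hand":1}
    - {"dp":[35,140,-185],"twist":[0,0,0],"hand":1}
    - {"dp":[35,140,-185],"twist":[0,0,0],"hand":1}

```text
clock: 42.65
tool_pos: [0.4853, -0.1225, 0.3626]
eef_rot: [-0.057, 0.998, -0.0, 0.003]
contact_force: [1.7, -0.5, -0.8]
opening: 0.997
finger_force: 0.0
```

```bash
python3 c.py w12 owl vase van; python3 x.py w12; python3 u.py c12; python3 - <<'E'
from h import *
s=load('w12');W=cloud(s);hsv=cv2.cvtColor(s['pixels'],cv2.COLOR_RGB2HSV);ys,xs=np.mgrid[:420,:560]
red=((hsv[...,0]<8)|(hsv[...,0]>172))&(hsv[...,1]>150)&(hsv[...,2]>60);k=red&(W[...,2]>.098)&(W[...,2]<.11)&(W[...,1]<-.15);kn=W[k].mean(0)
y=(abs(hsv[...,0].astype(int)-26)<6)&(hsv[...,1]>150)&(hsv[...,2]>100)&(np.hypot(W[...,0]-.549,W[...,1]+.247)<.04);Y=W[y]
for p in [(.597,-.194),(.5985,-.1929)]: print('lever dir',np.degrees(np.arctan2(p[1]-kn[1],p[0]-kn[0])))
print('yellow visible',y.sum(),Y.mean(0) if y.any() else 0)
c=cv2.resize(s['pixels'][120:290,60:460,::-1],(800,340),interpolation=2);b=cv2.imread('pics/c12.png')[100:330];b=cv2.resize(b,(800,236));cv2.imwrite('pics/f12.png',np.vstack([c,b]))
E
```

```text
42.7 [ 0.4849 -0.1254  0.3609] [-5.480e-02  9.985e-01 -7.000e-04  1.100e-03] cam [[-0.112, 0.952, 0.285, 0.413], [0.994, 0.108, 0.03, -0.129], [-0.003, 0.287, -0.958, 0.486], [0.0, 0.0, 0.0, 1.0]]
owl [(0.7, [0.5182, -0.0409, 0.171])]
vase [(0.71, [0.6358, -0.0269, 0.1251])]
van [(0.82, [0.5435, 0.0618, 0.1574]), (0.28, [0.7495, -0.1177, 0.1144])]
owl 1131 [ 0.5257 -0.0399  0.1832] 0.1913
vase 633 [ 0.6552 -0.0228  0.1885] 0.1902
van 2273 [0.5543 0.0679 0.1599] 0.164
floor [ 0.0012 -0.0016  0.1003]
knob 333 [ 0.532  -0.2616  0.1024]
[ 0.48434057 -0.12813807  0.3585784 ] [-0.052  0.999  0.    -0.001]
lever dir 46.1018538461475
lever dir 45.91125029653327
yellow visible 64 [ 0.54263544 -0.24572031  0.05628613]
```

View pics/f12.png

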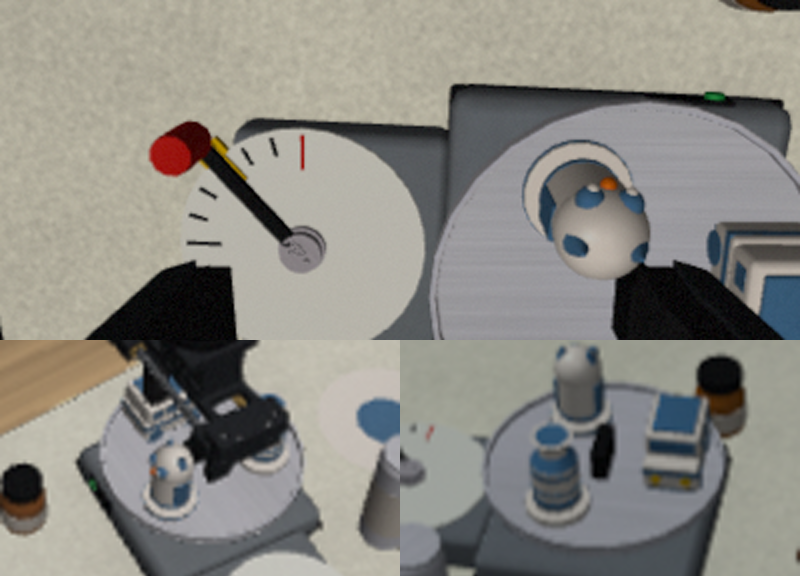

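```bash
python3 - <<'E'
from h import *
ys,xs=np.mgrid[:420,:560]
s=load('w12');W=cloud(s);hsv=cv2.cvtColor(s['pixels'],cv2.COLOR_RGB2HSV)
P=(.597,-.194);d=np.hypot(W[...,0]-P[0],W[...,1]-P[1])
k=(hsv[...,2]<70)&(d>.022)&(d<.08)&(W[...,2]>.058)&(W[...,2]<.07)
L=W[k][:,:2];u,sv,vt=np.linalg.svd(L-L.mean(0),full_matrices=False);a=np.degrees(np.arctan2(vt[0,1],vt[0,0]))%180
print('lever',k.sum(),L.mean(0),'axis',a,'from pivot',np.degrees(np.arctan2(P[1]-L.mean(0)[1],P[0]-L.mean(0)[0])),np.median(W[k][:,2]))
for n in ['w3','w11']:
    t=load(n);V=cloud(t);h=cv2.cvtColor(t['pixels'],cv2.COLOR_RGB2HSV)
    y=(abs(h[...,0].astype(int)-26)<8)&(h[...,1]>120)&(h[...,2]>80)&(np.hypot(V[...,0]-.549,V[...,1]+.247)<.04)
    Y=ray(t,np.c_[xs[y],ys[y]],.0555)[:,:2];b=np.array([np.cos(np.radians(47.5)),np.sin(np.radians(47.5))]);r_=-(Y-P)@b;tt=(Y-P)@[-b[1],b[0]]
    for lo in np.arange(.054,.092,.005):
        q=(r_>lo)&(r_<lo+.005)
        if q.sum()>4: print(n,round(lo,3),'angle mid',round(47.5-np.degrees((tt[q].min()+tt[q].max())/2/(lo+.0025))*1,2),'width',round(np.ptp(tt[q])*1000,1))
E
```

```text
lever 385 [ 0.56163681 -0.23099581] axis 45.9403254150472 from pivot 46.29253003089102 0.06430191868126917
w3 0.054 angle mid 48.48 width 11.0
w3 0.059 angle mid 48.21 width 10.9
w3 0.064 angle mid 48.01 width 11.0
w3 0.069 angle mid 48.07 width 11.6
w3 0.074 angle mid 47.62 width 17.5
w3 0.079 angle mid 47.52 width 17.4
w3 0.084 angle mid 47.38 width 17.4
w11 0.054 angle mid 48.02 width 11.0
w11 0.059 angle mid 47.95 width 11.0
w11 0.064 angle mid 47.49 width 11.9
w11 0.069 angle mid 47.46 width 11.9
w11 0.074 angle mid 47.44 width 17.3
w11 0.079 angle mid 47.43 width 17.3
w11 0.084 angle mid 47.41 width 17.2
```

```bash
python3 -c "
from h import *
print(r.finish_job())"
```

```text
the job is handed in; nothing more can be done
None
```

I handed the job in; the verdict wasn't shown. The turntable is fully home, and the vase, van and owl stand upright and apart on it (there was no rabbit). The lever, brought back to its stop first, is about 0.03 rad from the yellow pointer. The owl got knocked aside on the board partway, so I found it again before moving it.

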